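Sound spice tins up on the narrow ledge, rocking ones into the crate

ROBOT

A 7-joint arm with a two-finger parallel gripper is mounted at the origin on a cart in front of the work surface, level with it; the furniture and walls round the work are solid. World frame = base frame: x ahead of the robot, y to its left, z up, the work surface at z = 0. Lengths are in m, angles in rad, forces in N, time in s.
With the tool pointing down it reaches from about 0.4 to 0.85 m from the base axis. Payload 6.9 kg.
Tool frame: the origin (TCP) lies between the finger pads; the fingertips stand 14 mm ahead of it and the grasp point (between the pads) lies 5 mm behind it (manip.tip_extent is the distance from the TCP to the fingertips, in m); y points along the fingers, x is the direction in which the jaws open and shut, and the axes are right-handed (so a half turn about y gives the same grasp; the last joint's range is limited). The gripper opens to 85 mm and grips with 20 to 120 N. Pads are 22 mm wide; open, the fingers measure 114 mm over their backs; the gripper's body (76 mm by 85 mm) begins 54 mm behind the grasp point. The pads swing forward as they close: fully open they stand 13 mm farther back than shut.
Start: joints at [1.21, 0.507, -0.238, 1.5, 0.126, 1.149, -0.155], TCP at [0.281, -0.558, 0.245] pointing down, gripper open.
Joint ranges: [-3.08, 3.08], [-0.24, 2.05], [-1.43, 1.35], [0, 2.5], [-1.52, 4.66], [0.17, 1.96], [-2.89, 2.89]. Speed limits (rad/s): [2.39, 2.39, 3.14, 3.14, 3.14, 3.14, 3.14].

INTERFACE

Orientations are given as a rotation vector (axis times angle).
In Python, from rig import manip gives the robot as it stands.
- The arm moves only by the tool send_rows, never from a script. Its arguments are lists of equal length, an entry for each row: "fingers": the closure in counts, from 0 (fully open) to 255 (shut); "slide": the shift along the tool's x, y, z in m, a list of three; "twist": the turn about the tool's y in degrees. A call has 1 to 5 rows; each row is the pose to reach, as a shift and turn from the pose commanded when the call began, along the tool's axes at that moment; what a row does not reach only later rows make up. A row lasts 1/12 s, in which the tool goes at most 41.7 mm and 7.16 degrees, less where a joint would pass 70% of its speed; a pose out of reach is approached as far as the arm can. A call with a gripper value outside its range is refused whole. The fingers move at their own pace and stop on an object; "squeeze" is the grip in N (left out, the last holds). Time passes only in rows, so rows that repeat a pose let the fingers close. It gives the time, the measured TCP pose, the force and the opening at its end, in the units of the state.
- manip.get_state(): the state, without advancing time (a new reading comes with each control period).
- manip.grab_frame(name): name is "side" or "top"; returns (picture, depth): 480x640x3 uint8, red, green, blue; 480x640 float32, m along the optical axis (not along the pixel's ray), 0 where there is no reading.
- manip.camera_info(name): a dict with "K" (3x3 intrinsics, pixels), "position" and "rotation" of the camera in the world. Camera axes: x right, y down, z forward; pixel columns grow to the right and rows downward; lengths in m; the calibration is good to about 2 mm. A picture is of the moment at which its call begins. camera_info takes no time and is no camera call.
- manip.sign_off(): hands the job in, once; it reports no verdict.
The state is a dict: "time_s": time; "joint_positions": joint angles; "joint_velocities": joint speeds; "joint_torque": joint torques, N m; "tool_pos": TCP position; "ee_rot": TCP orientation; "force": force on the tool from outside, world axes, zero at the start; "ft_torque": the same for the moment, N m; "finger_gap": finger opening in m.
Only numpy, scipy, OpenCV 4.12 (cv2) and the standard library are available. Lean on these libraries where they do the work, as an engineer would, in place of code of your own. Each camera call takes 0.05 s, during which the arm holds its last target.

TASK

The salt shaker is standing in the way on the narrow wooden ledge: first take it down and stand it upright on the bare worktop. Then sort the spice tins: each one that stands steady when you press lightly on the rim of its top goes up on the ledge, standing upright on the rail; each one that rocks goes into the low wooden crate. Leave the clothes peg, tea light and keys where they are.

Things in the scene. Friction and masses are not known exactly. Their poses are not given: they have to be found in the camera images.
- ledge: fixed narrow wooden ledge at the far side: a level rail 300 mm long (its y axis), only 32 mm wide (its x axis), 16 mm thick, its flat top 60 mm above the worktop, on two feet (90 mm along x, 26 mm along y) 120 mm either side of the middle. Origin on the worktop under the middle of the rail, z up. Room for three tins in a row.
- crate: low open wooden crate, loose, 166 x 136 mm outside (x, y) and 42 mm high, walls and floor 6 mm thick, about 0.6 kg; origin at the centre of its underside, z up. Room for two tins side by side along its x axis.
- salt_shaker: salt shaker, 44 mm in diameter at the foot, 90 mm high, narrower above 66 mm, about 100 g; origin at the centre of its underside, z up. At the start it stands upright on the ledge, somewhere along it.
- tin_1: closed shallow round spice tin, 62 mm wide, 20 mm high, about 100 g; origin at the centre of its underside, z up. 4 or 5 are there, upright, alike from above, one or two bent, any of them: sound ones have a flat base; bent ones a base pushed out 4 mm to a flat spot 10 mm wide, so a few N at the outermost rim of the top tilt them about 0.15 rad, until the edge touches down; let go, they right themselves.
- tin_2: another of the spice tins: same size, origin and possible fault as tin_1; may be absent.
- tin_3: another of the spice tins: same size, origin and possible fault as tin_1; may be absent.
- tin_4: another of the spice tins: same size, origin and possible fault as tin_1; may be absent.
- tin_5: another of the spice tins: same size, origin and possible fault as tin_1; may be absent.
- clothes_peg: wooden clothes peg lying on the worktop between tins and crate, 15 x 72 x 12 mm (long along y); origin at the centre of its underside; not part of the job.
- tea_light: small candle in a cup, 38 mm wide, 15 mm high, to the left near the ledge; origin at the centre of its underside; not part of the job.
- keys: bunch of keys lying at the right, 101 x 122 x 8 mm; origin at the middle of its underside; not part of the job.
Not all that is in view belongs to the job. What is shaped like the salt_shaker but red is not meant.

How it is judged:
By the outcome, as a careful person would: the job done as asked, in the order asked, and still so for the second after the job is handed in, with the robot touching nothing.
Of tin_1, tin_2, tin_3, tin_4, tin_5 only 4 to 5 are there at a start; the rules pass over those that are not, and their reading is None.
At some moment in a run one of crate may be knocked a few centimetres aside while the robot is not near it.
Once in a run the grip may slacken for a moment while it holds something.
It also fails if it takes over 210 s, if anything falls off the work surface, if the arm or the gripper's body presses on something with over 40 N, if the wrist force passes 120 N, or if a joint passes its speed limit or range.

## Working session

There is one attempt and no reset: what is moved stays moved. The work goes in short steps, Python scripts to look and compute and a tool call to move; the robot and the scene stay as the last step left them, time stands still between calls to the robot, and variables do not carry over. Pictures are saved under pics/ and viewed, and the job is handed in when it is done.

Besides the shell and the picture viewer there is one more tool, called after "Request:" in YAML: its name, and indented under it one key for each argument. send_rows: Moves the arm, as the interface text tells. Its arguments: {"type":"object","properties":{"fingers":{"type":"array"},"slide":{"type":"array"},"twist":{"type":"array"},"squeeze":{"type":"number"}},"required":["fingers","slide","twist"]}

```bash
ls; mkdir -p pics; python3 - <<'E'
from rig import manip
import cv2,json
print(manip.get_state())
for n in("top","side"):
    p,d=manip.grab_frame(n); cv2.imwrite(f"pics/{n}0.png",p[:,:,::-1]); i=manip.camera_info(n); print(n,i)
E
```

```text
pics
{'time_s': 0.0, 'joint_positions': array([ 1.21050491,  0.5083653 , -0.2375317 ,  1.50110968,  0.12569817,
        1.14888707, -0.15477886]), 'joint_velocities': array([-0.00062224,  0.00029511, -0.00160286,  0.00020632,  0.00111106,
       -0.00011852,  0.00080774]), 'joint_torque': array([ 1.01245871e-03, -6.20584273e+01, -2.18707927e+00, -2.49647856e+01,
        1.24681857e-02,  1.18868187e-02,  3.82303256e-05]), 'tool_pos': array([ 0.28043396, -0.55803596,  0.24442081]), 'ee_rot': array([-1.39333649,  0.86073929, -0.85823973]), 'force': array([-0.46155725,  0.10950481,  0.33756734]), 'ft_torque': array([ 0.07205755,  0.04520239, -0.01566428]), 'finger_gap': 0.08508902909357714}
top {'K': array([[538.85051917,   0.        , 328.22712046],
       [  0.        , 538.85051917, 242.27188687],
       [  0.        ,   0.        ,   1.        ]]), 'position': array([ 0.46514453, -0.28281313,  1.14854906]), 'rotation': array([-2.19111384,  2.18465078, -0.0873019 ])}
side {'K': array([[611.7221089 ,   0.        , 324.32587161],
       [  0.        , 611.7221089 , 232.74456168],
       [  0.        ,   0.        ,   1.        ]]), 'position': array([0.03171469, 0.42488982, 0.81707992]), 'rotation': array([-0.84032881,  2.51168011, -1.15024627])}
```

View pics/top0.png

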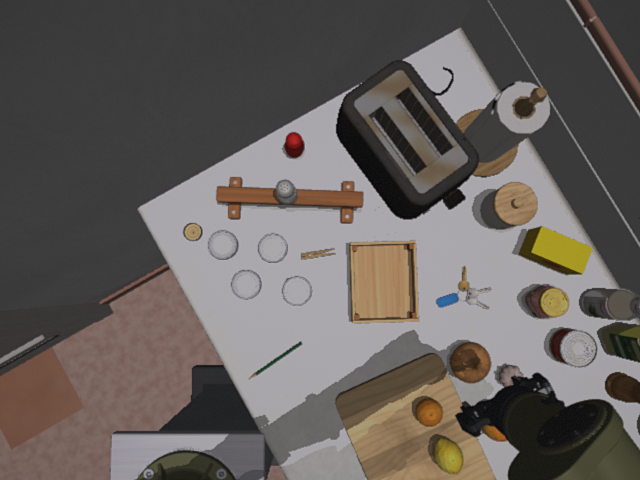

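View pics/side0.png

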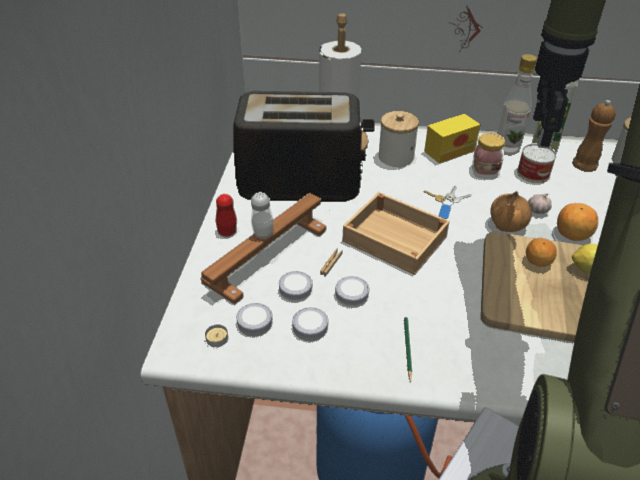

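```bash
python3 - <<'E'
from scipy.spatial.transform import Rotation as R
print(R.from_rotvec([-1.39333649,  0.86073929, -0.85823973]).as_matrix().round(3))
print(R.from_rotvec([-2.19111384,  2.18465078, -0.0873019 ]).as_matrix().round(3))
E
```

```text
[[ 0.449 -0.001  0.893]
 [-0.893  0.002  0.449]
 [-0.002 -1.    -0.   ]]
[[ 0.003 -0.997  0.073]
 [-1.    -0.003 -0.007]
 [ 0.007 -0.073 -0.997]]
```

```bash
cat > h.py <<'E'
from rig import manip
import numpy as np, cv2
from scipy.spatial.transform import Rotation as R
def cam(n):
    i=manip.camera_info(n); return i["K"],np.array(i["position"]),R.from_rotvec(i["rotation"]).as_matrix()
def pts(n,d):
    K,p,M=cam(n); v,u=np.mgrid[:480,:640]
    c=np.stack([(u-K[0,2])/K[0,0]*d,(v-K[1,2])/K[1,1]*d,d],-1)
    w=c@M.T+p; w[d<=0]=np.nan; return w
def ray(n,u,v,z):
    K,p,M=cam(n); r=M@np.array([(u-K[0,2])/K[0,0],(v-K[1,2])/K[1,1],1.]); return p+r*(z-p[2])/r[2]
def proj(n,w):
    K,p,M=cam(n); c=(np.asarray(w)-p)@M; return K[0,0]*c[...,0]/c[...,2]+K[0,2],K[1,1]*c[...,1]/c[...,2]+K[1,2]
def comps(w,lo,hi,amin=30,box=(0.3,0.95,-0.6,0.2)):
    z=w[...,2]; m=((z>lo)&(z<hi)&(w[...,0]>box[0])&(w[...,0]<box[1])&(w[...,1]>box[2])&(w[...,1]<box[3])).astype(np.uint8)
    n,l,s,c=cv2.connectedComponentsWithStats(m); out=[]
    for k in range(1,n):
        if s[k,4]>=amin: out.append((l==k,s[k],c[k]))
    return out
def go(x,y,z=None,yaw=None):
    """slide/twist needed to reach from the measured pose; yaw = desired world angle of jaw x (mod 180)"""
    s=manip.get_state(); M=R.from_rotvec(s["ee_rot"]).as_matrix(); p=s["tool_pos"]
    t=np.array([x,y,p[2] if z is None else z])-p
    a=np.degrees(np.arctan2(M[1,0],M[0,0]))
    tw=0 if yaw is None else -((yaw-a+90)%180-90)
    print("at",p.round(4),"yaw",a.round(1),"slide",(M.T@t).round(4),"twist",round(tw,1),"q7",s["joint_positions"].round(2),"F",s["force"].round(1),"gap",round(s["finger_gap"],4),"t",round(s["time_s"],2))
E
python3 - <<'E'
from h import *
p,d=manip.grab_frame("top"); w=pts("top",d)
np.save("w0.npy",w)
tab=(w[...,0]>.5)&(w[...,0]<.6)&(np.abs(w[...,2])<.01)&(w[...,1]>-.05)&(w[...,1]<0)
print("table z",np.median(w[tab][:,2]),"std",w[tab][:,2].std())
for lo,hi in((.010,.03),(.03,.05),(.05,.068),(.075,.12)):
    print(lo,hi)
    for m,s,c in comps(w,lo,hi,25):
        q=w[m]; print(" px",c.round(0),"n",s[4],"mean",q.mean(0).round(4),"ext",(q.max(0)-q.min(0)).round(3),"yaw/rect",cv2.minAreaRect((q[:,:2]*1000).astype(np.float32)))
crop=p[120:400,150:480]; cv2.imwrite("pics/crop0.png",cv2.resize(crop,None,fx=2.1,fy=2.1,interpolation=cv2.INTER_CUBIC)[:, :, ::-1])
E
```

```text
table z 0.0007623374681491324 std 0.0030138972264194433
0.01 0.03
 px [245. 143.] n 950 mean [ 0.7588 -0.1152  0.0201] ext [0.372 0.645 0.02 ] yaw/rect ((763.1664428710938, -123.1280517578125), (3.978271484375, 744.849609375), 30.058507919311523)
 px [465. 121.] n 178 mean [ 0.8095 -0.5836  0.0129] ext [0.049 0.034 0.02 ] yaw/rect ((811.2125854492188, -584.148193359375), (25.742727279663086, 50.384765625), 53.07100296020508)
 px [358. 165.] n 78 mean [ 0.7118 -0.3532  0.0178] ext [0.118 0.085 0.019] yaw/rect ((711.6732788085938, -353.1220703125), (145.8603515625, 1.9126663208007812), 35.86288070678711)
 px [235. 182.] n 119 mean [ 0.6761 -0.0936  0.0158] ext [0.021 0.027 0.012] yaw/rect ((676.291748046875, -93.33203125), (25.577192306518555, 21.30278205871582), 83.72093200683594)
 px [348. 186.] n 114 mean [ 0.6681 -0.3317  0.0152] ext [0.021 0.026 0.013] yaw/rect ((668.7171630859375, -332.5783386230469), (25.84341049194336, 20.464126586914062), 88.57311248779297)
 px [387. 205.] n 29 mean [ 0.627  -0.415   0.0183] ext [0.044 0.036 0.018] yaw/rect ((625.8181762695312, -415.8580627441
[... 5023 characters left out ...]
ext [0.063 0.029 0.045] yaw/rect ((754.7426147460938, -580.7858276367188), (65.70474243164062, 21.082971572875977), 15.46002197265625)
 px [294. 140.] n 220 mean [ 0.7474 -0.2204  0.0845] ext [0.035 0.032 0.018] yaw/rect ((749.2509155273438, -219.52957153320312), (32.666473388671875, 33.56032943725586), 24.668861389160156)
 px [288. 198.] n 153 mean [ 0.6279 -0.2117  0.1026] ext [0.037 0.042 0.045] yaw/rect ((634.0083618164062, -209.68569946289062), (31.49970245361328, 42.58172607421875), 19.498809814453125)
 px [475. 363.] n 77 mean [ 0.3058 -0.579   0.0803] ext [0.016 0.027 0.019] yaw/rect ((307.9100646972656, -579.835205078125), (27.218303680419922, 15.623537063598633), 89.69499206542969)
```

View pics/crop0.png

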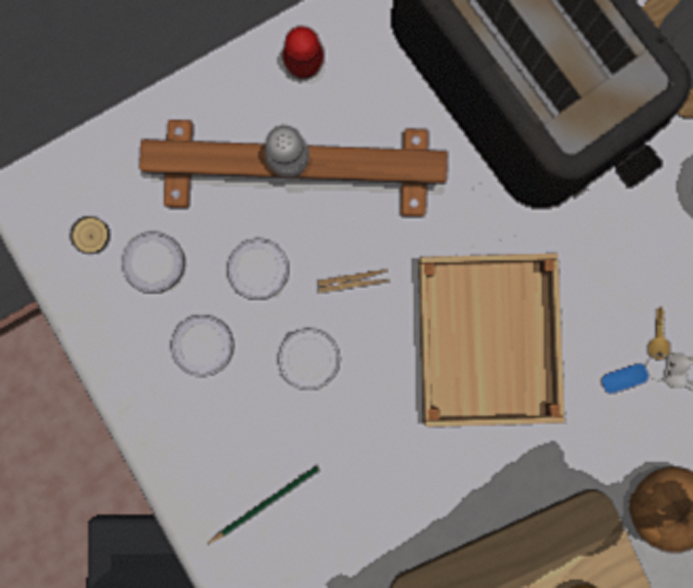

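```bash
python3 - <<'E'
from h import *
print("tip",manip.tip_extent)
w=np.load("w0.npy")
for m,s,c in comps(w,.13,.16,10,box=(.58,.70,-.27,-.15)):
    q=w[m]; print(c,s,q.mean(0),q.min(0),q.max(0))
for m,s,c in comps(w,.075,.16,10,box=(.58,.70,-.27,-.15)):
    q=w[m]; print(c,s,q.mean(0),q.min(0),q.max(0))
for m,s,c in comps(w,.052,.07,100,box=(.6,.68,-.38,-.03)):
    q=w[m][:,:2]; print(np.polyfit(q[:,1],q[:,0],1),q.min(0),q.max(0))
for m,s,c in comps(w,.035,.05,500,box=(.3,.6,-.55,-.3)):
    print(cv2.boxPoints(cv2.minAreaRect((w[m][:,:2]*1000).astype(np.float32))).round(0))
p,d=manip.grab_frame("side")
ws=pts("side",d)
for m,s,c in comps(ws,.135,.16,5,box=(.58,.70,-.27,-.15)):
    q=ws[m]; print("side",c,s,q.mean(0),q.min(0),q.max(0))
for m,s,c in comps(ws,.018,.026,50,box=(.38,.6,-.3,0)):
    q=ws[m]; print("side",c,s[4],q.mean(0).round(4),(q.max(0)-q.min(0)).round(3))
t=w[(w[...,0]>.55)&(w[...,0]<.8)&(w[...,1]<-.38)&(w[...,1]>-.5)]; print("toaster h",np.nanpercentile(t[:,2],98))
cv2.imwrite("pics/sh_side.png",cv2.resize(p[170:300,180:340],None,fx=4,fy=4)[:,:,::-1])
go(.637,-.209,.245,-2)
E
```

```text
tip 0.014
[285.21072797 188.45977011] [277 180  18  18 261] [ 0.63941004 -0.20874605  0.14424176] [ 0.62408382 -0.22504098  0.13102715] [ 0.65682654 -0.19266003  0.15278254]
[286.37819026 192.12064965] [276 180  22  25 431] [ 0.6348965  -0.20993831  0.12864952] [ 0.61808545 -0.22844934  0.07503468] [ 0.65682654 -0.18685219  0.15278254]
[0.04559992 0.64600045] [ 0.62266589 -0.19779351] [ 0.65949929 -0.06117957]
[0.0233395  0.64152286] [ 0.61716971 -0.36146393] [ 0.65382501 -0.21507567]
[[ 381. -340.]
 [ 385. -477.]
 [ 551. -471.]
 [ 547. -335.]]
side [259.83255814 199.59069767] [251 192  19  16 215] [ 0.63671751 -0.20319334  0.14326336] [ 0.62424347 -0.22170551  0.13509718] [ 0.65460293 -0.19033066  0.15208031]
side [295.382643   282.41025641] 507 [ 0.5346 -0.1734  0.0197] [0.061 0.062 0.006]
side [351.76377953 287.75984252] 508 [ 0.4454 -0.2245  0.0196] [0.061 0.06  0.006]
side [254.20100503 315.66164154] 597 [ 0.5409 -0.0684  0.0198] [0.062 0.062 0.006]
side [309.77724359 320.12660256] 624 [ 0.4589 -0.1183  0.0196] [0.061 0.062 0.005]
toaster h 0.19123165140963547
at [ 0.2805 -0.5582  0.2448] yaw -63.3 slide [-1.519e-01 -1.000e-04  4.753e-01] twist -61.3 q7 [ 1.21  0.51 -0.24  1.5   0.13  1.15 -0.15] F [0.4 0.4 0. ] gap 0.0858 t 0.2
```

View pics/sh_side.png

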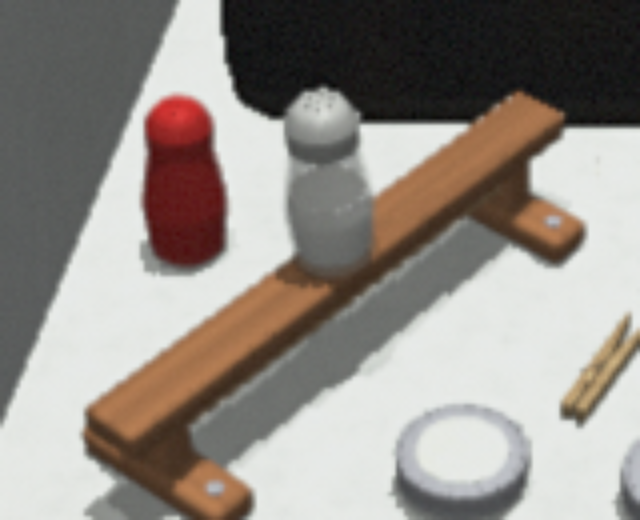

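Candidates for the shaker are the grey one on the ledge (top px 285,188, side px 260,215), the red lookalike (top px 294,145) and the pepper mill (side px 594,135). I choose the grey one. The close crop shows it standing on the rail. Top and side positions agree to about 5 mm, with its top at 0.15 m.

Request:
send_rows:
  fingers: [0, 0, 0, 0, 0]
  slide:
    - [-0.012, -0.004, 0.038]
    - [-0.024, -0.008, 0.076]
    - [-0.036, -0.012, 0.114]
    - [-0.048, -0.016, 0.152]
    - [-0.06, -0.02, 0.19]
  twist: [-7, -14, -21, -28, -35]
  squeeze: 40

```text
time_s: 0.62
tool_pos: [0.4244, -0.418, 0.2655]
ee_rot: [-1.537, 0.383, -0.383]
force: [1.2, -1.4, 0.1]
finger_gap: 0.0853
```

```bash
python3 -c "
from h import *
go(.638,-.208,.245,-2)"
```

```text
at [ 0.4244 -0.418   0.2655] yaw -28.0 slide [0.09   0.0205 0.2857] twist -26.0 q7 [ 1.01  0.46 -0.43  1.55  0.2   1.18  0.05] F [ 1.2 -1.4  0.1] gap 0.0853 t 0.62
```

Request:
send_rows:
  fingers: [0, 0, 0, 0, 0]
  slide:
    - [0.012, 0, 0.038]
    - [0.024, 0, 0.077]
    - [0.036, 0, 0.115]
    - [0.048, 0, 0.153]
    - [0.06, 0, 0.19]
  twist: [-7, -14, -21, -26, -26]

```text
time_s: 1.03
tool_pos: [0.5674, -0.2792, 0.2652]
ee_rot: [-1.57, 0.028, -0.027]
force: [-0.3, -0.9, 0.5]
finger_gap: 0.0855
```

```bash
python3 -c "
from h import *
go(.638,-.208,.100,-2)"
```

```text
at [ 0.5674 -0.2792  0.2652] yaw -2.0 slide [0.0681 0.1652 0.0736] twist -0.0 q7 [ 0.74  0.54 -0.55  1.44  0.29  1.24  0.12] F [-0.3 -0.9  0.5] gap 0.0855 t 1.03
```

Request:
send_rows:
  fingers: [0, 0, 0, 0, 0]
  slide:
    - [0.023, 0, 0.025]
    - [0.045, 0, 0.05]
    - [0.068, 0, 0.0735]
    - [0.068, 0.04, 0.0735]
    - [0.068, 0.08, 0.0735]
  twist: [0, 0, 0, 0, 0]

```text
time_s: 1.45
tool_pos: [0.6406, -0.2067, 0.1864]
ee_rot: [-1.57, 0.023, -0.033]
force: [1.0, -1.3, -0.6]
finger_gap: 0.0851
```

```bash
python3 - <<'E'
from h import *
go(.638,-.208,.100,-2)
for n in("top","side"):
    p,d=manip.grab_frame(n); cv2.imwrite(f"pics/g1{n}.png",p[100:300,180:400,::-1] if n=="top" else p[120:320,150:400,::-1])
E
python3 -c "
import cv2,numpy as np
a=cv2.imread('pics/g1top.png');b=cv2.imread('pics/g1side.png')
cv2.imwrite('pics/g1.png',cv2.resize(np.hstack([a,b[:, :220]]),None,fx=1.8,fy=1.8))"
```

```text
at [ 0.6406 -0.2067  0.1864] yaw -2.1 slide [-0.0031  0.0864 -0.0015] twist -0.1 q7 [ 0.57  0.66 -0.53  1.45  0.35  1.12 -0.05] F [ 1.  -1.3 -0.6] gap 0.0851 t 1.45
```

View pics/g1.png

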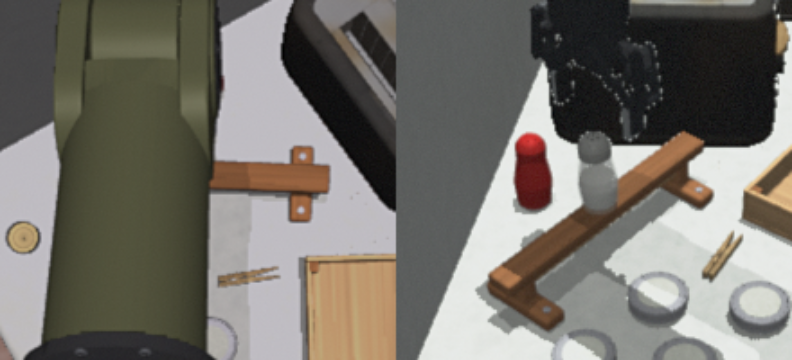

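The open jaws straddle the shaker in both views: it is at (598,170) in the right panel, midway between the fingers above. Descending.

Request:
send_rows:
  fingers: [0, 0, 0, 120, 120]
  slide:
    - [-0.002, 0.035, -0.0015]
    - [-0.002, 0.07, -0.0015]
    - [-0.002, 0.087, -0.0015]
    - [-0.002, 0.087, -0.0015]
    - [-0.002, 0.087, -0.0015]
  twist: [0, 0, 0, 0, 0]

```text
time_s: 1.97
tool_pos: [0.6356, -0.2121, 0.0995]
ee_rot: [-1.571, 0.032, -0.033]
force: [0.7, 0.1, -0.0]
finger_gap: 0.0635
```

Request:
send_rows:
  fingers: [140, 160, 180, 200, 200]
  slide:
    - [0, 0, 0]
    - [0, 0, 0]
    - [0, 0, 0]
    - [0, 0, 0]
    - [0, 0, 0]
  twist: [0, 0, 0, 0, 0]

```text
time_s: 2.38
tool_pos: [0.6373, -0.2119, 0.1017]
ee_rot: [-1.572, 0.028, -0.036]
force: [0.8, 0.3, 6.1]
finger_gap: 0.0398
```

Request:
send_rows:
  fingers: [220, 220, 220, 220, 220]
  slide:
    - [0, -0.02, 0]
    - [0, -0.05, 0]
    - [0, -0.08, 0]
    - [-0.035, -0.085, -0.008]
    - [-0.07, -0.085, -0.016]
  twist: [0, 0, 0, 0, 0]

```text
time_s: 2.8
tool_pos: [0.5674, -0.2236, 0.1877]
ee_rot: [-1.572, 0.023, -0.037]
force: [-0.5, -0.2, -2.3]
finger_gap: 0.0392
```

```bash
python3 -c "
from h import *
go(.36,-.275,.06,-2)"
```

```text
at [ 0.5674 -0.2236  0.1877] yaw -2.2 slide [-0.2064  0.1261 -0.0591] twist -0.2 q7 [ 0.67  0.56 -0.54  1.63  0.33  1.03 -0.01] F [-0.5 -0.2 -2.3] gap 0.0392 t 2.8
```

Request:
send_rows:
  fingers: [220, 220, 220, 220, 220]
  slide:
    - [-0.035, 0, -0.01]
    - [-0.07, 0, -0.02]
    - [-0.105, 0, -0.03]
    - [-0.14, 0, -0.04]
    - [-0.175, 0.01, -0.05]
  twist: [0, 0, 0, 0, 0]

```text
time_s: 3.22
tool_pos: [0.3877, -0.2682, 0.1761]
ee_rot: [-1.574, 0.028, -0.035]
force: [0.1, -1.5, -0.3]
finger_gap: 0.0396
```

Request:
send_rows:
  fingers: [220, 220, 220, 220, 220]
  slide:
    - [-0.031, 0.03, -0.009]
    - [-0.031, 0.06, -0.009]
    - [-0.031, 0.09, -0.009]
    - [-0.031, 0.11, -0.009]
    - [-0.031, 0.115, -0.009]
  twist: [0, 0, 0, 0, 0]

```text
time_s: 3.63
tool_pos: [0.356, -0.2752, 0.0572]
ee_rot: [-1.57, 0.033, -0.031]
force: [-0.0, 0.9, -0.8]
finger_gap: 0.0393
```

```bash
python3 - <<'E'
from h import *
go(.36,-.275,.043,-2)
p,d=manip.grab_frame("side"); cv2.imwrite("pics/pl1.png",cv2.resize(p[200:480,200:480,::-1],None,fx=2,fy=2))
E
```

```text
at [ 0.356  -0.2752  0.0572] yaw -2.3 slide [0.004  0.0142 0.0003] twist -0.3 q7 [ 0.9   0.54 -0.44  2.18  0.46  0.51  0.08] F [-0.   0.9 -0.8] gap 0.0393 t 3.63
```

View pics/pl1.png

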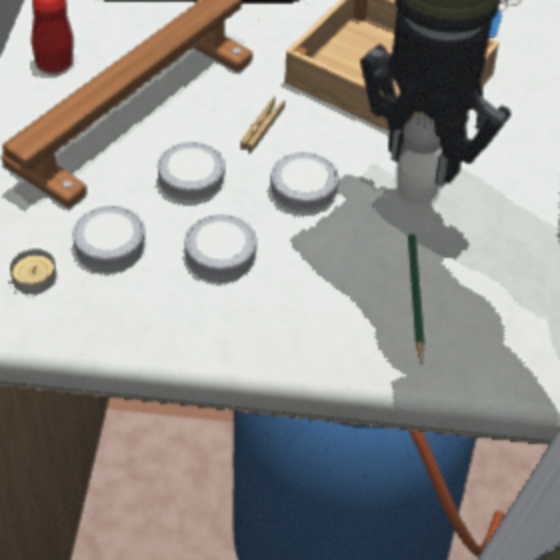

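The shaker hangs upright in the jaws at (417,185), over bare worktop behind the pencil tip. Lowering gently to contact.

Request:
send_rows:
  fingers: [220, 220, 220, 220]
  slide:
    - [0, 0.005, 0]
    - [0, 0.009, 0]
    - [0, 0.012, 0]
    - [0, 0.0135, 0]
  twist: [0, 0, 0, 0]

```text
time_s: 4.02
tool_pos: [0.357, -0.2755, 0.0453]
ee_rot: [-1.572, 0.031, -0.033]
force: [-0.4, 0.1, -0.7]
finger_gap: 0.0391
```

Request:
send_rows:
  fingers: [220, 220, 220, 220]
  slide:
    - [0, 0.001, 0]
    - [0, 0.002, 0]
    - [0, 0.003, 0]
    - [0, 0.003, 0]
  twist: [0, 0, 0, 0]

```text
time_s: 4.35
tool_pos: [0.3566, -0.2752, 0.0418]
ee_rot: [-1.571, 0.032, -0.032]
force: [-0.0, -0.4, -1.0]
finger_gap: 0.0393
```

Request:
send_rows:
  fingers: [220, 220, 220]
  slide:
    - [0, 0.001, 0]
    - [0, 0.002, 0]
    - [0, 0.002, 0]
  twist: [0, 0, 0]

```text
time_s: 4.6
tool_pos: [0.3566, -0.2757, 0.0414]
ee_rot: [-1.573, 0.031, -0.032]
force: [-4.3, 2.4, 25.5]
finger_gap: 0.0392
```

Request:
send_rows:
  fingers: [220, 200, 150, 100, 60]
  slide:
    - [0, -0.0015, 0]
    - [0, -0.0015, 0]
    - [0, -0.0015, 0]
    - [0, -0.0015, 0]
    - [0, -0.0015, 0]
  twist: [0, 0, 0, 0, 0]

```text
time_s: 5.02
tool_pos: [0.3565, -0.2752, 0.0411]
ee_rot: [-1.57, 0.032, -0.032]
force: [-1.0, -0.1, -0.4]
finger_gap: 0.0622
```

Request:
send_rows:
  fingers: [20, 0, 0, 0, 0]
  slide:
    - [0, 0, 0]
    - [0, 0, 0]
    - [0, -0.02, 0]
    - [0, -0.05, 0]
    - [0, -0.085, 0]
  twist: [0, 0, 0, 0, 0]

```text
time_s: 5.43
tool_pos: [0.3556, -0.2742, 0.126]
ee_rot: [-1.567, 0.033, -0.029]
force: [0.1, -1.2, -0.1]
finger_gap: 0.085
```

```bash
python3 - <<'E'
from h import *
go(.446,-.258,.06,88)
p,d=manip.grab_frame("side"); cv2.imwrite("pics/pl2.png",cv2.resize(p[200:480,200:480,::-1],None,fx=2,fy=2))
E
```

```text
at [ 0.3556 -0.2742  0.126 ] yaw -2.3 slide [0.0899 0.0658 0.0196] twist 89.7 q7 [ 0.99  0.43 -0.54  2.1   0.34  0.7   0.18] F [ 0.1 -1.2 -0.1] gap 0.085 t 5.43
```

View pics/pl2.png

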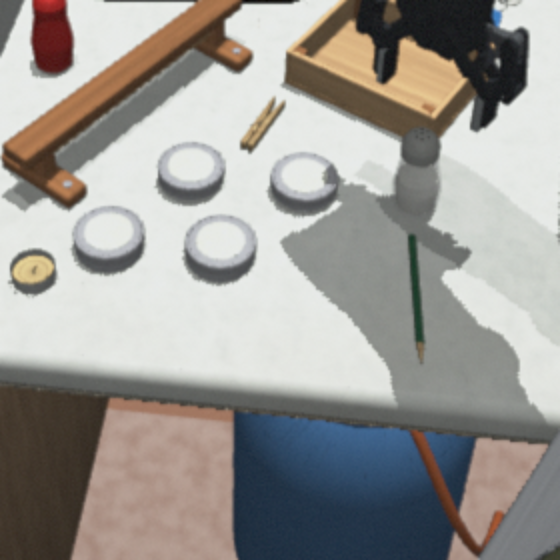

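```bash
python3 - <<'E'
from h import *
go(.472,-.225,.040,-2)
p,d=manip.grab_frame("top"); w=pts("top",d)
for m,s,c in comps(w,.07,.1,10,box=(.3,.4,-.3,-.24)):
    q=w[m]; print(q.mean(0),q.max(0),q.min(0))
E
```

```text
at [ 0.3584 -0.2756  0.1321] yaw -2.2 slide [0.1112 0.0924 0.0552] twist -0.2 q7 [ 1.    0.42 -0.55  2.1   0.34  0.7   0.19] F [ 1.1 -1.1  5. ] gap 0.0854 t 5.48
```

Request:
send_rows:
  fingers: [255, 255, 255, 255, 255]
  slide:
    - [0.039, 0, 0.015]
    - [0.078, 0, 0.03]
    - [0.114, 0.02, 0.045]
    - [0.114, 0.06, 0.045]
    - [0.114, 0.08, 0.045]
  twist: [0, 0, 0, 0, 0]

```text
time_s: 5.95
tool_pos: [0.4737, -0.2326, 0.0431]
ee_rot: [-1.569, 0.029, -0.029]
force: [-2.0, 0.4, -1.4]
finger_gap: 0.0253
```

Request:
send_rows:
  fingers: [255, 255, 255, 255]
  slide:
    - [0, 0.004, 0]
    - [0, 0.0055, 0]
    - [0, 0.0065, 0]
    - [0, 0.007, 0]
  twist: [0, 0, 0, 0]

```text
time_s: 6.28
tool_pos: [0.4726, -0.2354, 0.0404]
ee_rot: [-1.571, 0.031, -0.034]
force: [0.1, -0.2, -0.6]
finger_gap: -0.0001
```

```bash
python3 - <<'E'
from h import *
go(.472,-.225,.034,-2)
p,d=manip.grab_frame("side"); cv2.imwrite("pics/t1.png",cv2.resize(p[220:380,260:420,::-1],None,fx=4,fy=4)[:600])
E
```

```text
at [ 0.4726 -0.2354  0.0404] yaw -2.4 slide [-0.001   0.0064  0.0104] twist -0.4 q7 [ 0.7   0.65 -0.44  1.99  0.47  0.6  -0.09] F [ 0.1 -0.2 -0.6] gap -0.0001 t 6.28
```

View pics/t1.png

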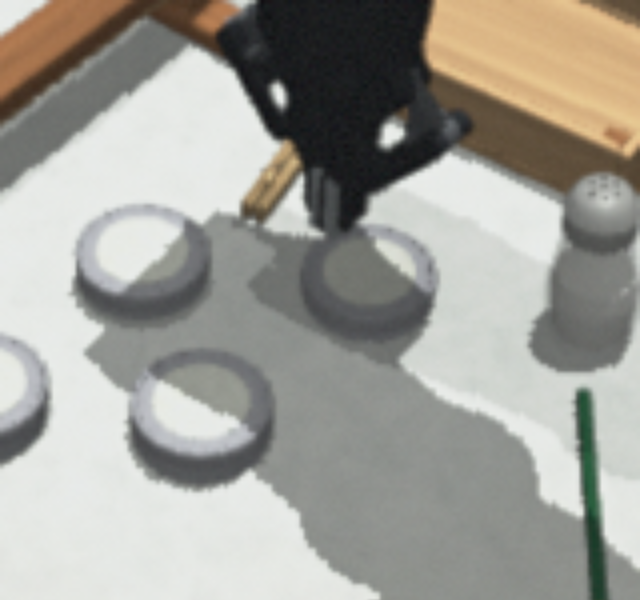

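Fingertips hover over the far rim of tin D at (340,225) in the crop. The shaker stands upright at (600,260).

Request:
send_rows:
  fingers: [255, 255, 255, 255, 255]
  slide:
    - [0, 0, 0.005]
    - [0, 0, 0.01]
    - [0, 0.003, 0.01]
    - [0, 0.005, 0.01]
    - [0, 0.005, 0.01]
  twist: [0, 0, 0, 0, 0]

```text
time_s: 6.75
tool_pos: [0.4725, -0.2247, 0.0341]
ee_rot: [-1.571, 0.032, -0.031]
force: [0.0, -0.0, 0.8]
finger_gap: 0.0001
```

Request:
send_rows:
  fingers: [255, 255, 255, 255]
  slide:
    - [0, 0.0005, 0]
    - [0, 0.001, 0]
    - [0, 0.0015, 0]
    - [0, 0.0015, 0]
  twist: [0, 0, 0, 0]

```text
time_s: 7.08
tool_pos: [0.4734, -0.2249, 0.033]
ee_rot: [-1.571, 0.03, -0.033]
force: [1.7, -1.1, 2.1]
finger_gap: -0.0004
```

Request:
send_rows:
  fingers: [255, 255, 255, 255]
  slide:
    - [0, 0.0005, 0]
    - [0, 0.001, 0]
    - [0, 0.001, 0]
    - [0, 0.001, 0]
  twist: [0, 0, 0, 0]

```text
time_s: 7.42
tool_pos: [0.4727, -0.2249, 0.0318]
ee_rot: [-1.571, 0.032, -0.032]
force: [2.2, 0.8, 2.7]
finger_gap: -0.0001
```

Request:
send_rows:
  fingers: [255, 255, 255, 255]
  slide:
    - [0, 0.0005, 0]
    - [0, 0.001, 0]
    - [0, 0.001, 0]
    - [0, 0.001, 0]
  twist: [0, 0, 0, 0]

```text
time_s: 7.75
tool_pos: [0.4728, -0.2249, 0.0311]
ee_rot: [-1.571, 0.031, -0.032]
force: [1.6, 0.3, 6.6]
finger_gap: -0.0
```

Request:
send_rows:
  fingers: [255, 255, 255, 255]
  slide:
    - [0, 0.0005, 0]
    - [0, 0.001, 0]
    - [0, 0.001, 0]
    - [0, 0.001, 0]
  twist: [0, 0, 0, 0]

```text
time_s: 8.08
tool_pos: [0.4729, -0.2249, 0.0308]
ee_rot: [-1.572, 0.031, -0.032]
force: [0.6, 1.3, 15.0]
finger_gap: -0.0001
```

```bash
python3 - <<'E'
from h import *
go(.472,-.225,.034,-2)
p,d=manip.grab_frame("side"); cv2.imwrite("pics/t2.png",cv2.resize(p[220:380,260:420,::-1],None,fx=4,fy=4)[:600])
E
```

```text
at [ 0.4729 -0.2249  0.0308] yaw -2.3 slide [-0.0009 -0.0032 -0.0001] twist -0.3 q7 [ 0.67  0.66 -0.42  2.01  0.48  0.57 -0.12] F [ 0.6  1.3 15. ] gap -0.0001 t 8.08
```

View pics/t2.png

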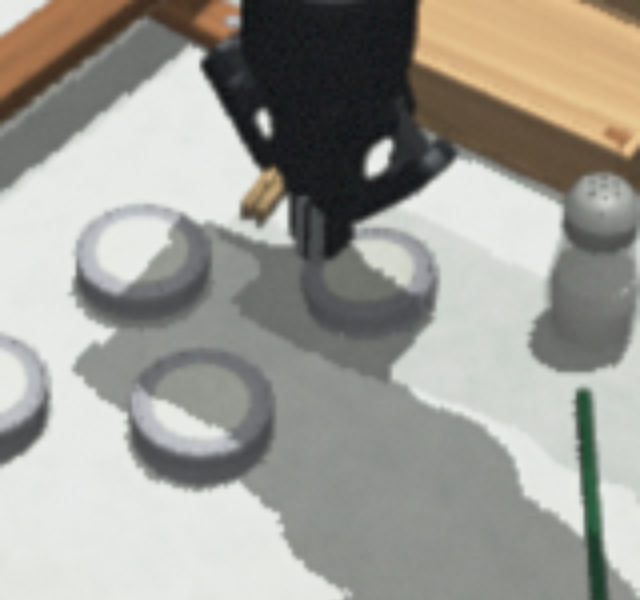

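```bash
cat >> h.py <<'E'
def tilt(cx,cy,n="side",ims=2):
    w=np.nanmean([pts(n,manip.grab_frame(n)[1]) for _ in range(ims)],0)
    r=np.hypot(w[...,0]-cx,w[...,1]-cy)
    q=w[(r<.027)&(w[...,2]>.010)&(w[...,2]<.026)]
    for _ in range(4):
        c=np.linalg.lstsq(np.c_[q[:,0]-cx,q[:,1]-cy,np.ones(len(q))],q[:,2],rcond=None)[0]
        e=q[:,2]-np.c_[q[:,0]-cx,q[:,1]-cy,np.ones(len(q))]@c; q=q[np.abs(e)<max(.002,2*e.std())]
    print("tin",cx,cy,"slope x,y",c[:2].round(3),"z",c[2].round(4),"n",len(q),"rms",e.std().round(4))
E
python3 - <<'E'
from h import *
for c in((.4455,-.225),(.459,-.119),(.535,-.174),(.5415,-.069)): tilt(*c)
E
```

```text
tin 0.4455 -0.225 slope x,y [-0.142 -0.004] z 0.0195 n 415 rms 0.0008
tin 0.459 -0.119 slope x,y [0.002 0.002] z 0.0191 n 555 rms 0.0009
tin 0.535 -0.174 slope x,y [-0.006  0.007] z 0.0191 n 464 rms 0.0009
tin 0.5415 -0.069 slope x,y [-0.002  0.   ] z 0.0192 n 548 rms 0.0009h.py:28: RuntimeWarning: Mean of empty slice
  w=np.nanmean([pts(n,manip.grab_frame(n)[1]) for _ in range(ims)],0)
```

Tin D tilts 0.142 rad under the press while the other three stay level, so it rocks. Next is tin C.

Request:
send_rows:
  fingers: [255, 255, 255, 255, 255]
  slide:
    - [0, -0.02, 0]
    - [0.004, -0.02, 0.036]
    - [0.009, -0.02, 0.072]
    - [0.013, -0.02, 0.106]
    - [0.013, -0.005, 0.106]
  twist: [0, 0, 0, 0, 0]

```text
time_s: 8.95
tool_pos: [0.4917, -0.1121, 0.0366]
ee_rot: [-1.567, 0.023, -0.028]
force: [0.4, 0.8, 0.1]
finger_gap: -0.0002
```

Request:
send_rows:
  fingers: [255, 255, 255, 255]
  slide:
    - [0, 0.0005, 0]
    - [0, 0.001, 0]
    - [0, 0.001, 0]
    - [0, 0.001, 0]
  twist: [0, 0, 0, 0]

```text
time_s: 9.28
tool_pos: [0.4903, -0.1182, 0.0341]
ee_rot: [-1.569, 0.03, -0.031]
force: [2.8, 4.1, 6.6]
finger_gap: 0.0001
```

Request:
send_rows:
  fingers: [255, 255, 255, 255]
  slide:
    - [0, 0.0005, 0]
    - [0, 0.001, 0]
    - [0, 0.001, 0]
    - [0, 0.001, 0]
  twist: [0, 0, 0, 0]

```text
time_s: 9.62
tool_pos: [0.4904, -0.1183, 0.0339]
ee_rot: [-1.57, 0.03, -0.032]
force: [0.2, 5.7, 16.8]
finger_gap: -0.0001
```

```bash
python3 -W ignore - <<'E'
from h import *
tilt(.459,-.119)
go(.509,-.174,.0365,-2)
E
```

```text
tin 0.459 -0.119 slope x,y [-0.002  0.007] z 0.0193 n 558 rms 0.0009
at [ 0.4904 -0.1183  0.0339] yaw -2.3 slide [ 0.0208 -0.0026 -0.0549] twist -0.3 q7 [ 0.46  0.63 -0.4   2.06  0.46  0.54 -0.32] F [-0.3  4.8 16.1] gap -0.0002 t 9.72
```

Request:
send_rows:
  fingers: [255, 255, 255, 255, 255]
  slide:
    - [0, -0.02, 0]
    - [0.009, -0.02, -0.025]
    - [0.019, -0.02, -0.055]
    - [0.019, -0.01, -0.055]
    - [0.019, -0.003, -0.055]
  twist: [0, 0, 0, 0, 0]

```text
time_s: 10.13
tool_pos: [0.5053, -0.178, 0.0348]
ee_rot: [-1.572, 0.037, -0.034]
force: [-0.7, -0.0, 0.3]
finger_gap: 0.0005
```

Request:
send_rows:
  fingers: [255, 255, 255, 255]
  slide:
    - [0, 0.001, 0]
    - [0, 0.0015, 0]
    - [0, 0.002, 0]
    - [0, 0.002, 0]
  twist: [0, 0, 0, 0]

```text
time_s: 10.47
tool_pos: [0.5064, -0.1743, 0.0339]
ee_rot: [-1.57, 0.031, -0.03]
force: [0.0, -0.0, 0.5]
finger_gap: 0.0
```

Request:
send_rows:
  fingers: [255, 255, 255, 255]
  slide:
    - [0, 0.0005, 0]
    - [0, 0.001, 0]
    - [0, 0.001, 0]
    - [0, 0.001, 0]
  twist: [0, 0, 0, 0]

```text
time_s: 10.8
tool_pos: [0.5067, -0.175, 0.0329]
ee_rot: [-1.571, 0.031, -0.032]
force: [-0.9, 0.3, 0.4]
finger_gap: 0.0001
```

```bash
python3 -W ignore - <<'E'
from h import *
tilt(.535,-.174)
go(.5155,-.069,.0365,-2)
E
```

```text
tin 0.535 -0.174 slope x,y [0.052 0.003] z 0.0194 n 342 rms 0.0009
at [ 0.5066 -0.1751  0.0329] yaw -2.3 slide [ 0.0046 -0.0036  0.1064] twist -0.3 q7 [ 0.56  0.66 -0.42  1.98  0.46  0.6  -0.21] F [ 0.2 -0.6  1.1] gap -0.0001 t 10.9
```

B already slopes 0.05 rad at about 1 N. Pressing a little further to confirm.

Request:
send_rows:
  fingers: [255, 255, 255, 255]
  slide:
    - [0, 0.001, 0]
    - [0, 0.0015, 0]
    - [0, 0.002, 0]
    - [0, 0.002, 0]
  twist: [0, 0, 0, 0]

```text
time_s: 11.23
tool_pos: [0.5065, -0.1753, 0.031]
ee_rot: [-1.571, 0.032, -0.032]
force: [-2.1, 0.4, 4.8]
finger_gap: -0.0001
```

```bash
python3 -W ignore - <<'E'
from h import *
tilt(.535,-.174)
go(.5155,-.069,.0365,-2)
E
```

```text
tin 0.535 -0.174 slope x,y [0.158 0.007] z 0.0195 n 372 rms 0.0009
at [ 0.5065 -0.1752  0.031 ] yaw -2.3 slide [ 0.0047 -0.0056  0.1065] twist -0.3 q7 [ 0.56  0.67 -0.42  1.98  0.47  0.59 -0.21] F [-2.6  0.4  4.6] gap 0.0003 t 11.33
```

B rocks (0.158 rad). Next is tin A.

Request:
send_rows:
  fingers: [255, 255, 255, 255, 255]
  slide:
    - [0, -0.02, 0]
    - [0.002, -0.02, 0.036]
    - [0.003, -0.02, 0.072]
    - [0.005, -0.02, 0.1065]
    - [0.005, -0.007, 0.1065]
  twist: [0, 0, 0, 0, 0]

```text
time_s: 11.75
tool_pos: [0.5189, -0.0605, 0.04]
ee_rot: [-1.566, 0.02, -0.03]
force: [0.5, 0.1, 0.6]
finger_gap: -0.0
```

Request:
send_rows:
  fingers: [255, 255, 255, 255]
  slide:
    - [0, 0.001, 0]
    - [0, 0.002, 0]
    - [0, 0.0025, 0]
    - [0, 0.003, 0]
  twist: [0, 0, 0, 0]

```text
time_s: 12.08
tool_pos: [0.5159, -0.0704, 0.0349]
ee_rot: [-1.571, 0.033, -0.033]
force: [0.2, -0.3, -0.0]
finger_gap: -0.0001
```

Request:
send_rows:
  fingers: [255, 255, 255, 255]
  slide:
    - [0, 0.0005, 0]
    - [0, 0.001, 0]
    - [0, 0.001, 0]
    - [0, 0.001, 0]
  twist: [0, 0, 0, 0]

```text
time_s: 12.42
tool_pos: [0.516, -0.0699, 0.0341]
ee_rot: [-1.571, 0.032, -0.033]
force: [-1.1, -3.0, 3.4]
finger_gap: 0.0002
```

```bash
python3 -W ignore - <<'E'
from h import *
tilt(.5415,-.069)
go(.5415,-.069,.0365,-2)
E
```

```text
tin 0.5415 -0.069 slope x,y [-0.003  0.001] z 0.0192 n 352 rms 0.0009
at [ 0.516  -0.0699  0.0341] yaw -2.4 slide [ 0.0254 -0.0024  0.002 ] twist -0.4 q7 [ 0.35  0.64 -0.4   2.02  0.45  0.57 -0.4 ] F [-1.5 -4.3  5.3] gap 0.0 t 12.52
```

Request:
send_rows:
  fingers: [255, 255, 255, 255]
  slide:
    - [0, 0.0005, 0]
    - [0, 0.001, 0]
    - [0, 0.0015, 0]
    - [0, 0.0015, 0]
  twist: [0, 0, 0, 0]

```text
time_s: 12.85
tool_pos: [0.5161, -0.0699, 0.034]
ee_rot: [-1.573, 0.031, -0.033]
force: [-6.1, -2.9, 22.6]
finger_gap: 0.0
```

```bash
python3 -W ignore - <<'E'
from h import *
tilt(.5415,-.069)
go(.5415,-.069,.0365,-2)
E
```

```text
tin 0.5415 -0.069 slope x,y [-0.002 -0.   ] z 0.0192 n 350 rms 0.0009
at [ 0.5161 -0.0699  0.034 ] yaw -2.4 slide [ 0.0254 -0.0025  0.002 ] twist -0.4 q7 [ 0.35  0.64 -0.4   2.02  0.45  0.57 -0.41] F [-5.1 -3.7 22.1] gap 0.0 t 12.95
```

```bash
python3 -W ignore - <<'E'
from h import *
print(ray("top",193,232,.015))
go(.5415,-.069,.07,10)
E
```

```text
[ 0.56836553 -0.00569696  0.015     ]
at [ 0.5161 -0.0699  0.034 ] yaw -2.4 slide [ 0.0254 -0.036   0.0019] twist -12.4 q7 [ 0.35  0.64 -0.4   2.02  0.45  0.57 -0.41] F [-5.1 -3.7 22.1] gap 0.0 t 12.95
```

Request:
send_rows:
  fingers: [255, 200, 100, 30, 30]
  slide:
    - [0.005, -0.03, 0.001]
    - [0.02, -0.036, 0.002]
    - [0.0255, -0.036, 0.002]
    - [0.0255, -0.036, 0.002]
    - [0.0255, -0.036, 0.002]
  twist: [0, -6, -12, -12, -12]

```text
time_s: 13.37
tool_pos: [0.5411, -0.0678, 0.0679]
ee_rot: [-1.566, -0.13, 0.131]
force: [-0.0, 0.6, 0.7]
finger_gap: 0.0481
```

Request:
send_rows:
  fingers: [30, 30, 30]
  slide:
    - [0, 0, 0]
    - [0, 0, 0]
    - [0, 0, 0]
  twist: [0, 0, 0]

```text
time_s: 13.62
tool_pos: [0.5408, -0.0679, 0.0679]
ee_rot: [-1.567, -0.131, 0.133]
force: [-0.2, 0.4, 0.3]
finger_gap: 0.0754
```

```bash
python3 -W ignore - <<'E'
from h import *
go(.5415,-.069,.0105,10)
p,d=manip.grab_frame("side"); cv2.imwrite("pics/a1.png",cv2.resize(p[220:380,180:340,::-1],None,fx=4,fy=4)[:600])
E
```

```text
at [ 0.5408 -0.0679  0.0679] yaw 9.6 slide [ 0.0005  0.0574 -0.0013] twist -0.4 q7 [ 0.41  0.63 -0.5   1.92  0.46  0.7  -0.2 ] F [-0.2  0.4  0.3] gap 0.0754 t 13.62
```

View pics/a1.png

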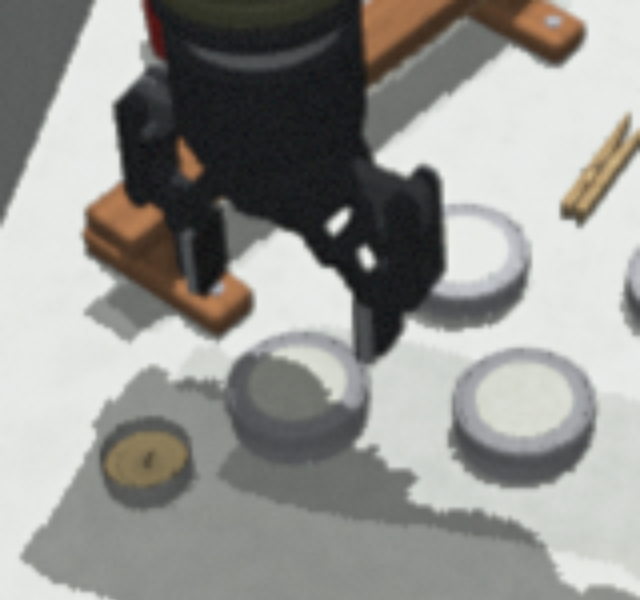

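The open jaws stand over tin A at (300,395), clear of the tea light at (148,460) and of the foot by a few mm. Descending slowly.

Request:
send_rows:
  fingers: [30, 30, 30, 30]
  slide:
    - [0, 0.025, -0.001]
    - [0, 0.045, -0.001]
    - [0, 0.054, -0.001]
    - [0, 0.054, -0.001]
  twist: [0, 0, 0, 0]

```text
time_s: 14.0
tool_pos: [0.5402, -0.0688, 0.0124]
ee_rot: [-1.566, -0.13, 0.136]
force: [-0.5, -1.2, 0.0]
finger_gap: 0.0749
```

Request:
send_rows:
  fingers: [30, 60, 100, 130]
  slide:
    - [0, 0.0025, 0]
    - [0, 0.0025, 0]
    - [0, 0.0025, 0]
    - [0, 0.0025, 0]
  twist: [0, 0, 0, 0]

```text
time_s: 14.33
tool_pos: [0.5422, -0.0688, 0.0129]
ee_rot: [-1.567, -0.134, 0.132]
force: [-1.1, 1.4, 3.0]
finger_gap: 0.0605
```

Request:
send_rows:
  fingers: [150, 150, 150]
  slide:
    - [0, 0, 0]
    - [0, 0, 0]
    - [0, 0, 0]
  twist: [0, 0, 0]

```text
time_s: 14.58
tool_pos: [0.5422, -0.0688, 0.0129]
ee_rot: [-1.567, -0.134, 0.132]
force: [-0.9, 1.5, 7.1]
finger_gap: 0.0607
```

Request:
send_rows:
  fingers: [170, 170, 170, 170, 170]
  slide:
    - [0, -0.015, 0]
    - [0, -0.05, 0]
    - [0, -0.085, 0]
    - [0, -0.115, 0]
    - [0, -0.115, 0]
  twist: [0, 0, 0, 0, 0]

```text
time_s: 15.0
tool_pos: [0.5448, -0.0687, 0.1327]
ee_rot: [-1.568, -0.14, 0.125]
force: [1.0, -0.5, -1.7]
finger_gap: 0.0606
```

```bash
python3 -W ignore - <<'E'
from h import *
go(.641,-.141,.1,-2)
p,d=manip.grab_frame("side"); cv2.imwrite("pics/a2.png",cv2.resize(p[150:350,150:350,::-1],None,fx=3,fy=3))
E
```

```text
at [ 0.5448 -0.0687  0.1327] yaw 9.7 slide [ 0.0824  0.0337 -0.0874] twist 11.7 q7 [ 0.45  0.55 -0.57  1.86  0.39  0.83 -0.14] F [ 1.  -0.5 -1.7] gap 0.0606 t 15.0
```

View pics/a2.png

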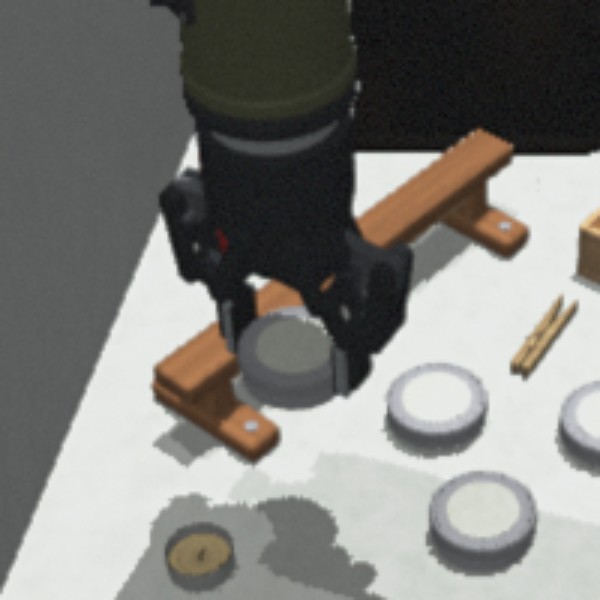

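Tin A hangs level between the pads at (292,355).

Request:
send_rows:
  fingers: [170, 170, 170, 170, 170]
  slide:
    - [0.027, 0, -0.029]
    - [0.055, 0, -0.058]
    - [0.0825, 0, -0.0875]
    - [0.0825, 0.015, -0.0875]
    - [0.0825, 0.03, -0.0875]
  twist: [4, 8, 12, 12, 12]

```text
time_s: 15.47
tool_pos: [0.6392, -0.1438, 0.0954]
ee_rot: [-1.572, 0.034, -0.036]
force: [-1.4, 0.3, -2.5]
finger_gap: 0.0606
```

Request:
send_rows:
  fingers: [170, 170, 170]
  slide:
    - [0, 0, 0]
    - [0, 0, 0]
    - [0, 0, 0]
  twist: [0, 0, 0]

```text
time_s: 15.72
tool_pos: [0.6375, -0.1409, 0.0968]
ee_rot: [-1.57, 0.032, -0.031]
force: [0.3, 0.0, -1.7]
finger_gap: 0.0604
```

```bash
python3 -W ignore - <<'E'
from h import *
go(.641,-.141,.075,-2)
p,d=manip.grab_frame("side"); cv2.imwrite("pics/a3.png",cv2.resize(p[150:350,150:350,::-1],None,fx=3,fy=3))
E
```

```text
at [ 0.6375 -0.1409  0.0968] yaw -2.3 slide [0.0035 0.0218 0.    ] twist -0.3 q7 [ 0.45  0.72 -0.47  1.6   0.39  0.92 -0.2 ] F [ 0.3  0.  -1.7] gap 0.0604 t 15.72
```

View pics/a3.png

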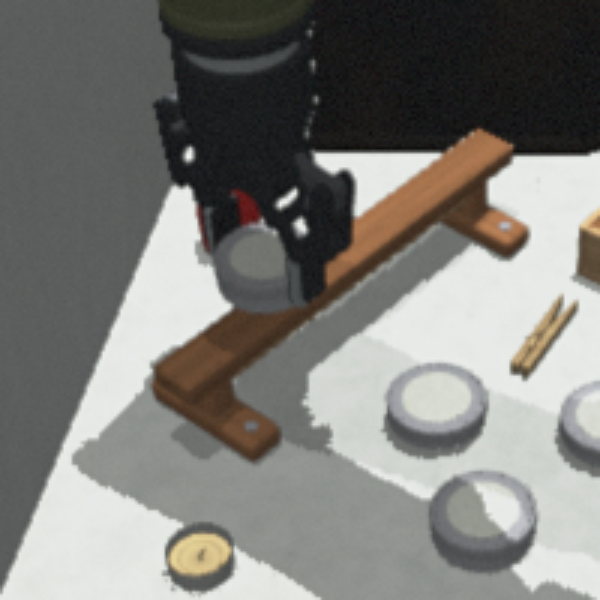

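Request:
send_rows:
  fingers: [170, 170, 170, 170]
  slide:
    - [0.003, 0.008, 0]
    - [0.003, 0.016, 0]
    - [0.003, 0.0205, 0]
    - [0.003, 0.0205, 0]
  twist: [0, 0, 0, 0]

```text
time_s: 16.1
tool_pos: [0.6398, -0.1414, 0.0748]
ee_rot: [-1.57, 0.033, -0.03]
force: [0.4, 0.1, -1.1]
finger_gap: 0.0609
```

Request:
send_rows:
  fingers: [170, 170, 170, 170]
  slide:
    - [0, 0.001, 0]
    - [0, 0.002, 0]
    - [0, 0.003, 0]
    - [0, 0.003, 0]
  twist: [0, 0, 0, 0]

```text
time_s: 16.43
tool_pos: [0.6407, -0.1415, 0.0733]
ee_rot: [-1.571, 0.032, -0.032]
force: [0.1, -0.3, -0.8]
finger_gap: 0.061
```

Request:
send_rows:
  fingers: [170, 170, 170]
  slide:
    - [0, 0.0007, 0]
    - [0, 0.0014, 0]
    - [0, 0.0014, 0]
  twist: [0, 0, 0]

```text
time_s: 16.68
tool_pos: [0.6409, -0.1414, 0.073]
ee_rot: [-1.571, 0.031, -0.032]
force: [-2.8, -1.0, 5.6]
finger_gap: 0.0605
```

Request:
send_rows:
  fingers: [90, 70, 55, 40, 30]
  slide:
    - [0, 0, 0]
    - [0, 0, 0]
    - [0, 0, 0]
    - [0, 0, 0]
    - [0, 0, 0]
  twist: [0, 0, 0, 0, 0]

```text
time_s: 17.1
tool_pos: [0.6408, -0.1415, 0.0719]
ee_rot: [-1.571, 0.032, -0.032]
force: [-0.4, -0.1, -0.3]
finger_gap: 0.0754
```

Request:
send_rows:
  fingers: [10, 10, 10, 10, 10]
  slide:
    - [0, 0, 0]
    - [0, 0, 0]
    - [0, -0.015, 0]
    - [0, -0.035, 0]
    - [0, -0.065, 0]
  twist: [0, 0, 0, 0, 0]

```text
time_s: 17.52
tool_pos: [0.6392, -0.1414, 0.1352]
ee_rot: [-1.57, 0.035, -0.028]
force: [0.9, 0.2, 0.2]
finger_gap: 0.0822
```

```bash
python3 -W ignore - <<'E'
from h import *
go(.459,-.119,.0105,-2)
p,d=manip.grab_frame("side"); cv2.imwrite("pics/a4.png",cv2.resize(p[150:350,150:350,::-1],None,fx=3,fy=3))
E
```

```text
at [ 0.6392 -0.1414  0.1352] yaw -2.3 slide [-0.1804  0.1255  0.015 ] twist -0.3 q7 [ 0.46  0.68 -0.49  1.55  0.36  1.   -0.17] F [0.9 0.2 0.2] gap 0.0822 t 17.52
```

View pics/a4.png

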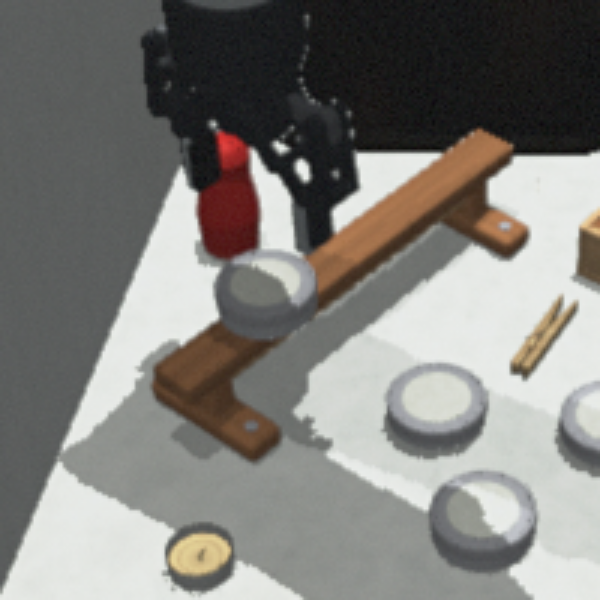

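Tin A stands level on the rail at (267,290). Next is tin C.

Request:
send_rows:
  fingers: [30, 30, 30, 30, 30]
  slide:
    - [-0.038, 0, 0.003]
    - [-0.076, 0, 0.006]
    - [-0.114, 0, 0.009]
    - [-0.152, 0.01, 0.012]
    - [-0.181, 0.03, 0.015]
  twist: [0, 0, 0, 0, 0]

```text
time_s: 17.98
tool_pos: [0.4587, -0.1192, 0.1083]
ee_rot: [-1.572, 0.03, -0.034]
force: [0.0, -0.7, -0.0]
finger_gap: 0.0752
```

Request:
send_rows:
  fingers: [30, 30, 30, 30]
  slide:
    - [0, 0.03, 0]
    - [0, 0.055, 0]
    - [0, 0.055, 0]
    - [0, 0.055, 0]
  twist: [0, 0, 0, 0]

```text
time_s: 18.32
tool_pos: [0.4601, -0.1188, 0.0516]
ee_rot: [-1.57, 0.033, -0.03]
force: [0.5, -0.3, 0.6]
finger_gap: 0.0752
```

```bash
python3 -W ignore - <<'E'
from h import *
go(.459,-.119,.0105,-2)
p,d=manip.grab_frame("side"); cv2.imwrite("pics/c1.png",cv2.resize(p[200:400,200:400,::-1],None,fx=3,fy=3))
E
```

```text
at [ 0.4601 -0.1188  0.0516] yaw -2.3 slide [-0.0011  0.0411 -0.0002] twist -0.3 q7 [ 0.49  0.57 -0.43  2.12  0.45  0.54 -0.31] F [ 0.5 -0.3  0.6] gap 0.0752 t 18.32
```

View pics/c1.png

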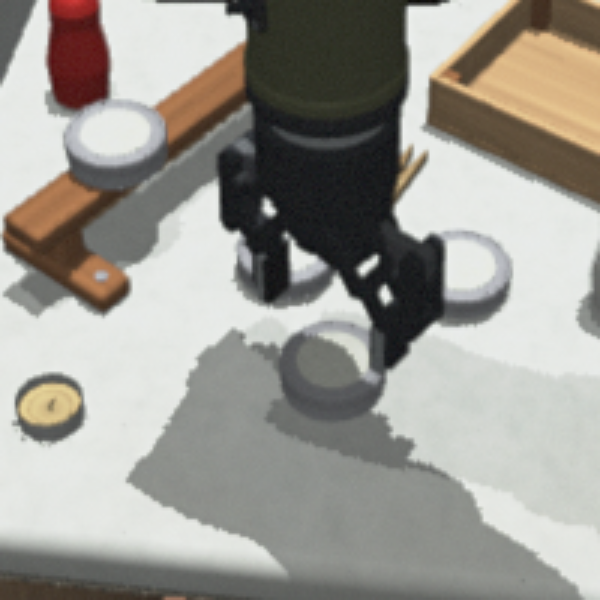

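Jaws straddle tin C at (333,365), clear of B and D. Descending and gripping.

Request:
send_rows:
  fingers: [30, 30, 30, 30, 60]
  slide:
    - [-0.001, 0.025, 0]
    - [-0.001, 0.035, 0]
    - [-0.001, 0.0385, 0]
    - [-0.001, 0.0395, 0]
    - [-0.001, 0.0395, 0]
  twist: [0, 0, 0, 0, 0]

```text
time_s: 18.78
tool_pos: [0.4603, -0.1191, 0.0133]
ee_rot: [-1.571, 0.031, -0.033]
force: [0.2, 0.9, -0.2]
finger_gap: 0.066
```

Request:
send_rows:
  fingers: [100, 130, 150, 150, 150]
  slide:
    - [0, 0, 0]
    - [0, 0, 0]
    - [0, 0, 0]
    - [0, 0, 0]
    - [0, 0, 0]
  twist: [0, 0, 0, 0, 0]

```text
time_s: 19.2
tool_pos: [0.4603, -0.1192, 0.0138]
ee_rot: [-1.571, 0.03, -0.033]
force: [-0.1, 1.7, 5.6]
finger_gap: 0.0606
```

Request:
send_rows:
  fingers: [170, 170, 170, 170, 170]
  slide:
    - [0, -0.015, 0]
    - [0, -0.05, 0]
    - [0, -0.085, 0]
    - [0, -0.12, 0]
    - [0, -0.12, 0]
  twist: [0, 0, 0, 0, 0]

```text
time_s: 19.62
tool_pos: [0.4626, -0.1192, 0.1388]
ee_rot: [-1.573, 0.024, -0.039]
force: [0.7, -1.3, -0.7]
finger_gap: 0.0609
```

```bash
python3 -W ignore - <<'E'
from h import *
go(.637,-.251,.0975,-2)
p,d=manip.grab_frame("side"); cv2.imwrite("pics/c2.png",cv2.resize(p[200:400,200:400,::-1],None,fx=3,fy=3))
p,d=manip.grab_frame("top"); w=pts("top",d)
for m,s,c in comps(w,.035,.05,500,box=(.3,.62,-.55,-.27)):
    print(cv2.boxPoints(cv2.minAreaRect((w[m][:,:2]*1000).astype(np.float32))).round(0))
E
```

```text
at [ 0.4626 -0.1192  0.1388] yaw -2.3 slide [ 0.1791  0.0433 -0.1246] twist -0.3 q7 [ 0.59  0.44 -0.54  2.03  0.33  0.75 -0.2 ] F [ 0.7 -1.3 -0.7] gap 0.0609 t 19.62
[[ 380. -340.]
 [ 385. -477.]
 [ 551. -472.]
 [ 546. -335.]]
```

View pics/c2.png

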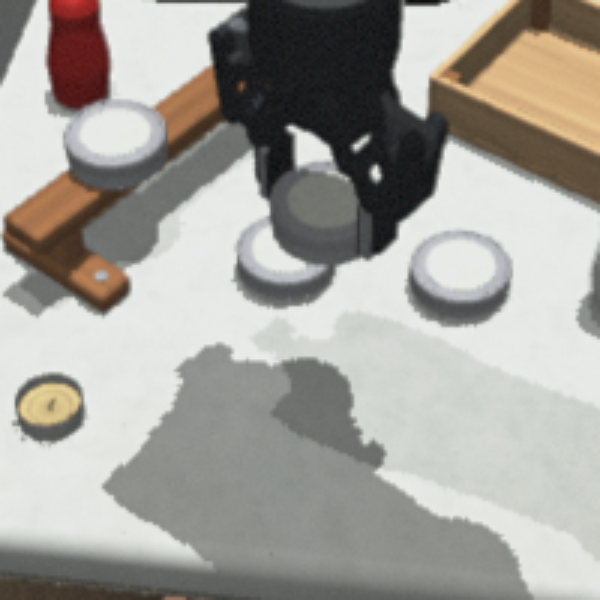

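C is held level at (322,215). Carrying it to the second place on the rail.

Request:
send_rows:
  fingers: [170, 170, 170, 170, 170]
  slide:
    - [0.03, 0, -0.02]
    - [0.063, 0, -0.044]
    - [0.096, 0, -0.067]
    - [0.129, 0, -0.09]
    - [0.162, 0, -0.113]
  twist: [0, 0, 0, 0, 0]

```text
time_s: 20.13
tool_pos: [0.6171, -0.2399, 0.1309]
ee_rot: [-1.57, 0.034, -0.03]
force: [0.0, 0.1, -0.8]
finger_gap: 0.0606
```

Request:
send_rows:
  fingers: [170, 170, 170, 170, 170]
  slide:
    - [0.016, 0, -0.0115]
    - [0.016, 0.02, -0.0115]
    - [0.016, 0.04, -0.0115]
    - [0.016, 0.04, -0.0115]
    - [0.016, 0.04, -0.0115]
  twist: [0, 0, 0, 0, 0]

```text
time_s: 20.55
tool_pos: [0.6308, -0.2502, 0.0902]
ee_rot: [-1.569, 0.035, -0.028]
force: [0.1, -0.4, -0.1]
finger_gap: 0.0607
```

```bash
python3 -W ignore - <<'E'
from h import *
go(.637,-.251,.0755,-2)
p,d=manip.grab_frame("side"); cv2.imwrite("pics/c3.png",cv2.resize(p[150:350,180:380,::-1],None,fx=3,fy=3))
E
```

```text
at [ 0.6308 -0.2502  0.0902] yaw -2.3 slide [ 0.0063  0.0146 -0.0006] twist -0.3 q7 [ 0.61  0.76 -0.49  1.52  0.4   0.96 -0.04] F [ 0.1 -0.4 -0.1] gap 0.0607 t 20.55
```

View pics/c3.png

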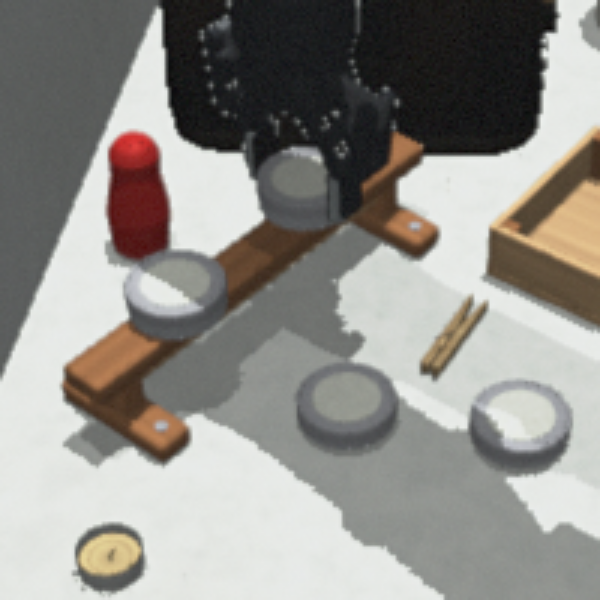

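Tin C is held over the rail at (300,185), well apart from A at (175,290). Shifting x by +6 mm and lowering.

Request:
send_rows:
  fingers: [170, 170, 170, 170, 170]
  slide:
    - [0.006, 0, 0]
    - [0.006, 0.006, 0]
    - [0.006, 0.011, 0]
    - [0.006, 0.013, 0]
    - [0.006, 0.013, 0]
  twist: [0, 0, 0, 0, 0]

```text
time_s: 21.02
tool_pos: [0.6378, -0.2509, 0.0788]
ee_rot: [-1.57, 0.033, -0.031]
force: [-0.8, 0.5, -0.9]
finger_gap: 0.0605
```

Request:
send_rows:
  fingers: [170, 170, 170, 170]
  slide:
    - [0, 0.001, 0]
    - [0, 0.002, 0]
    - [0, 0.003, 0]
    - [0, 0.003, 0]
  twist: [0, 0, 0, 0]

```text
time_s: 21.35
tool_pos: [0.6382, -0.251, 0.0763]
ee_rot: [-1.571, 0.032, -0.032]
force: [-0.1, -0.7, -1.4]
finger_gap: 0.0604
```

Request:
send_rows:
  fingers: [170, 170, 170, 170]
  slide:
    - [0, 0.001, 0]
    - [0, 0.002, 0]
    - [0, 0.0025, 0]
    - [0, 0.0025, 0]
  twist: [0, 0, 0, 0]

```text
time_s: 21.68
tool_pos: [0.6383, -0.251, 0.074]
ee_rot: [-1.571, 0.032, -0.032]
force: [-0.4, -0.8, 0.6]
finger_gap: 0.0606
```

Request:
send_rows:
  fingers: [170, 170, 170]
  slide:
    - [0, 0.0007, 0]
    - [0, 0.001, 0]
    - [0, 0.001, 0]
  twist: [0, 0, 0]

```text
time_s: 21.93
tool_pos: [0.6383, -0.251, 0.0739]
ee_rot: [-1.571, 0.032, -0.032]
force: [-3.4, 1.1, 7.3]
finger_gap: 0.0604
```

Request:
send_rows:
  fingers: [90, 70, 55, 40, 30]
  slide:
    - [0, 0, 0]
    - [0, 0, 0]
    - [0, 0, 0]
    - [0, 0, 0]
    - [0, 0, 0]
  twist: [0, 0, 0, 0, 0]

```text
time_s: 22.35
tool_pos: [0.6383, -0.2509, 0.0727]
ee_rot: [-1.57, 0.032, -0.032]
force: [-0.1, 1.1, -0.0]
finger_gap: 0.0751
```

Request:
send_rows:
  fingers: [10, 10, 10, 10, 10]
  slide:
    - [0, 0, 0]
    - [0, 0, 0]
    - [0, -0.015, 0]
    - [0, -0.035, 0]
    - [0, -0.065, 0]
  twist: [0, 0, 0, 0, 0]

```text
time_s: 22.77
tool_pos: [0.6368, -0.2507, 0.136]
ee_rot: [-1.569, 0.035, -0.028]
force: [0.2, 0.3, -0.2]
finger_gap: 0.0822
```

```bash
python3 -W ignore - <<'E'
from h import *
go(.535,-.174,.0105,-2)
p,d=manip.grab_frame("side"); cv2.imwrite("pics/c4.png",cv2.resize(p[150:350,180:380,::-1],None,fx=3,fy=3))
w=pts("side",d)
for m,s,c in comps(w,.018,.026,50,box=(.38,.59,-.3,0)):
    q=w[m]; print("side",c,s[4],q.mean(0).round(4),(q.max(0)-q.min(0)).round(3))
E
```

```text
at [ 0.6368 -0.2507  0.136 ] yaw -2.3 slide [-0.1042  0.1261  0.0723] twist -0.3 q7 [ 0.61  0.73 -0.5   1.46  0.38  1.06 -0.01] F [ 0.2  0.3 -0.2] gap 0.0822 t 22.77
side [295.36842105 282.46761134] 494 [ 0.5345 -0.1732  0.0197] [0.061 0.061 0.006]
side [353.54216867 288.31526104] 498 [ 0.442  -0.2252  0.0197] [0.061 0.063 0.005]
```

View pics/c4.png

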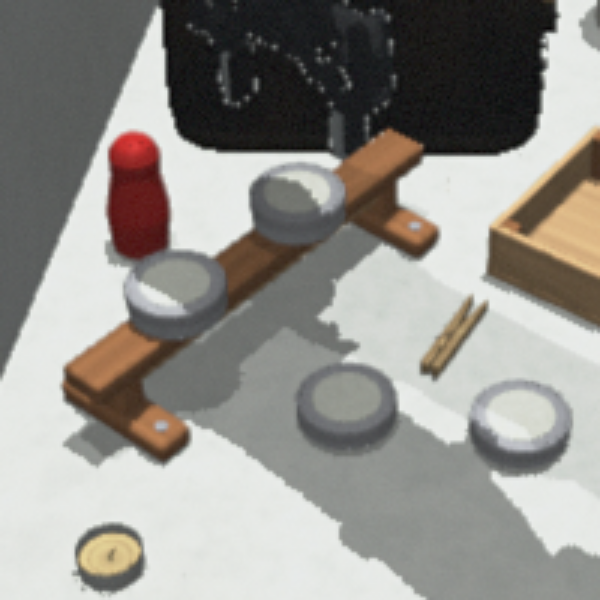

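Both sound tins stand level on the rail, A at (175,290) and C at (298,200). Now rocking tin B at (0.5345, -0.1735).

Request:
send_rows:
  fingers: [30, 30, 30, 30, 30]
  slide:
    - [-0.034, 0, 0.024]
    - [-0.068, 0, 0.048]
    - [-0.1045, 0.01, 0.0725]
    - [-0.1045, 0.045, 0.0725]
    - [-0.1045, 0.085, 0.0725]
  twist: [0, 0, 0, 0, 0]

```text
time_s: 23.23
tool_pos: [0.5369, -0.1731, 0.0552]
ee_rot: [-1.572, 0.026, -0.034]
force: [1.6, -0.4, -0.2]
finger_gap: 0.0756
```

Request:
send_rows:
  fingers: [30, 30]
  slide:
    - [0, 0, 0]
    - [0, 0, 0]
  twist: [0, 0]

```text
time_s: 23.4
tool_pos: [0.5358, -0.174, 0.052]
ee_rot: [-1.57, 0.034, -0.029]
force: [0.2, -0.1, 0.7]
finger_gap: 0.0753
```

```bash
python3 -W ignore - <<'E'
from h import *
go(.5345,-.1735,.012,-2)
p,d=manip.grab_frame("side"); cv2.imwrite("pics/b1.png",cv2.resize(p[180:380,200:400,::-1],None,fx=3,fy=3))
E
```

```text
at [ 0.5358 -0.174   0.052 ] yaw -2.3 slide [-0.0012  0.04    0.0004] twist -0.3 q7 [ 0.56  0.67 -0.46  1.89  0.44  0.69 -0.2 ] F [ 0.2 -0.1  0.7] gap 0.0753 t 23.4
```

View pics/b1.png

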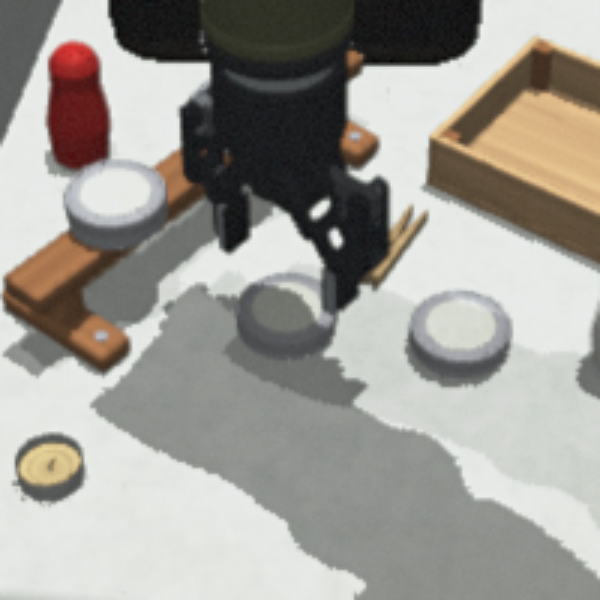

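Jaws are centred over B at (286,310), and the peg at (400,245) is clear. Gripping.

Request:
send_rows:
  fingers: [30, 30, 30, 30, 60]
  slide:
    - [-0.001, 0.025, 0]
    - [-0.001, 0.035, 0]
    - [-0.001, 0.0385, 0]
    - [-0.001, 0.0395, 0]
    - [-0.001, 0.0395, 0]
  twist: [0, 0, 0, 0, 0]

```text
time_s: 23.87
tool_pos: [0.5364, -0.1744, 0.0142]
ee_rot: [-1.571, 0.031, -0.033]
force: [0.6, -0.4, 0.6]
finger_gap: 0.066
```

Request:
send_rows:
  fingers: [100, 130, 150, 150, 150]
  slide:
    - [0, 0, 0]
    - [0, 0, 0]
    - [0, 0, 0]
    - [0, 0, 0]
    - [0, 0, 0]
  twist: [0, 0, 0, 0, 0]

```text
time_s: 24.28
tool_pos: [0.5365, -0.1744, 0.0147]
ee_rot: [-1.571, 0.03, -0.033]
force: [-1.3, 0.4, 7.1]
finger_gap: 0.0606
```

Request:
send_rows:
  fingers: [170, 170, 170, 170, 170]
  slide:
    - [0, -0.015, 0]
    - [0, -0.05, 0]
    - [0, -0.085, 0]
    - [-0.01, -0.12, -0.025]
    - [-0.017, -0.12, -0.06]
  twist: [0, 0, 0, 7, 14]

```text
time_s: 24.7
tool_pos: [0.5206, -0.2301, 0.1403]
ee_rot: [-1.558, 0.213, -0.23]
force: [0.4, -0.2, -0.5]
finger_gap: 0.0603
```

```bash
cat > crate.py <<'E'
from h import *
def crate():
    p,d=manip.grab_frame("top"); w=pts("top",d)
    for m,s,c in comps(w,.035,.05,300,box=(.33,.60,-.60,-.27)):
        print("crate",s[4],cv2.boxPoints(cv2.minAreaRect((w[m][:,:2]*1000).astype(np.float32))).round(0).tolist())
    return p
E
python3 -W ignore - <<'E'
from crate import *
go(.504,-.4045,.12,-88)
crate()
p,d=manip.grab_frame("side"); cv2.imwrite("pics/b2.png",cv2.resize(p[160:360,200:460,::-1],None,fx=3,fy=3))
E
```

```text
at [ 0.5206 -0.2301  0.1403] yaw -16.2 slide [ 0.0324  0.0202 -0.1722] twist 71.8 q7 [ 0.68  0.55 -0.47  1.8   0.31  0.86 -0.22] F [ 0.4 -0.2 -0.5] gap 0.0603 t 24.7
crate 972 [[380.0, -340.0], [385.0, -477.0], [551.0, -471.0], [546.0, -335.0]]
```

View pics/b2.png

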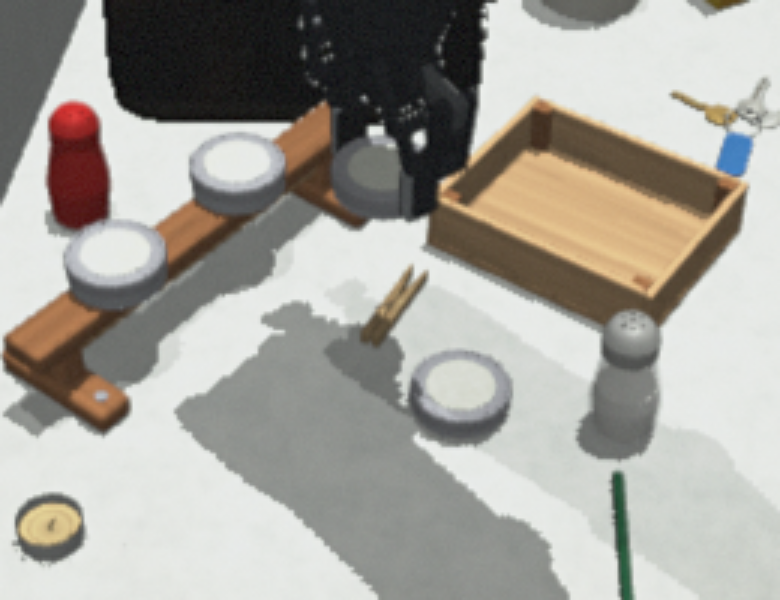

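Request:
send_rows:
  fingers: [170, 170, 170, 170, 170]
  slide:
    - [0.003, 0, -0.017]
    - [0.006, 0, -0.034]
    - [0.009, 0, -0.051]
    - [0.012, 0, -0.068]
    - [0.016, 0, -0.086]
  twist: [7, 14, 21, 28, 35]

```text
time_s: 25.22
tool_pos: [0.5072, -0.3212, 0.1336]
ee_rot: [-1.454, 0.703, -0.703]
force: [-0.3, 0.1, -1.0]
finger_gap: 0.0604
```

```bash
python3 -W ignore -c "
from crate import *
go(.504,-.4045,.12,-88)"
```

```text
at [ 0.5072 -0.3212  0.1336] yaw -51.6 slide [ 0.0633  0.0136 -0.0542] twist 36.4 q7 [ 0.7   0.58 -0.28  1.72  0.2   0.87 -0.57] F [-0.3  0.1 -1. ] gap 0.0604 t 25.22
```

Request:
send_rows:
  fingers: [170, 170, 170, 170, 170]
  slide:
    - [0.012, 0, -0.011]
    - [0.025, 0, -0.022]
    - [0.038, 0, -0.033]
    - [0.051, 0, -0.044]
    - [0.0635, 0, -0.054]
  twist: [7, 14, 21, 28, 35]

```text
time_s: 25.63
tool_pos: [0.5047, -0.4048, 0.1335]
ee_rot: [-1.236, 1.166, -1.166]
force: [-0.1, 0.1, -1.5]
finger_gap: 0.0603
```

Request:
send_rows:
  fingers: [170, 170]
  slide:
    - [0, 0, 0]
    - [0, 0, 0]
  twist: [0, 0]

```text
time_s: 25.8
tool_pos: [0.5047, -0.4044, 0.1332]
ee_rot: [-1.24, 1.162, -1.161]
force: [-0.4, 0.6, -1.4]
finger_gap: 0.0606
```

```bash
python3 -W ignore - <<'E'
from crate import *
go(.504,-.4045,.07,-88)
crate()
p,d=manip.grab_frame("side"); cv2.imwrite("pics/b3.png",cv2.resize(p[100:350,250:500,::-1],None,fx=2.4,fy=2.4))
E
```

```text
at [ 0.5047 -0.4044  0.1332] yaw -86.3 slide [ 0.      0.0632 -0.0006] twist 1.7 q7 [ 0.7   0.63 -0.11  1.59  0.08  0.93 -0.94] F [-0.4  0.6 -1.4] gap 0.0606 t 25.8
```

View pics/b3.png

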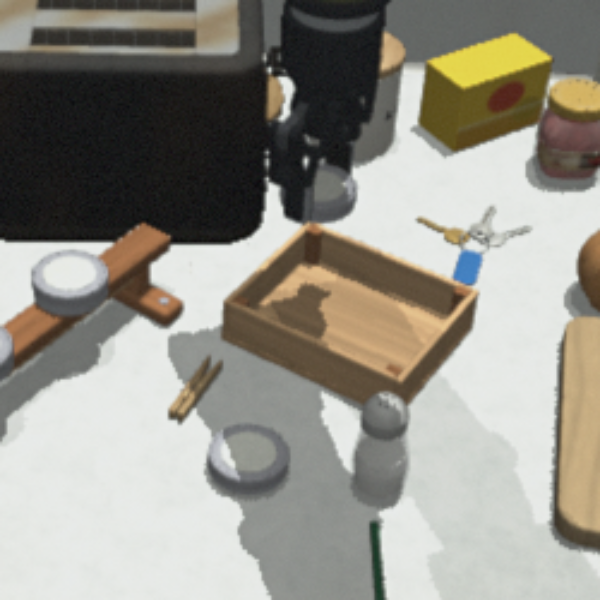

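```bash
cat >> crate.py <<'E'
def crates():
    p,d=manip.grab_frame("side"); w=pts("side",d); z=w[...,2]
    q=w[(z>.036)&(z<.046)&(w[...,0]>.35)&(w[...,0]<.585)&(w[...,1]>-.53)&(w[...,1]<-.29)]
    print("side crate",len(q),cv2.boxPoints(cv2.minAreaRect((q[:,:2]*1000).astype(np.float32))).round(0).tolist())
    return p,w
E
python3 -W ignore -c "
from crate import *
crates()"
```

```text
side crate 984 [[379.0, -336.0], [384.0, -479.0], [552.0, -474.0], [547.0, -331.0]]
```

The crate is unmoved in the side view, with corners matching to about 4 mm. B hangs over its far half. Lowering.

Request:
send_rows:
  fingers: [170, 170, 170, 170, 170]
  slide:
    - [0, 0.035, 0]
    - [0, 0.07, 0]
    - [0, 0.09, 0]
    - [0, 0.1, 0]
    - [0, 0.1, 0]
  twist: [1.5, 1.5, 1.5, 1.5, 1.5]

```text
time_s: 26.37
tool_pos: [0.5043, -0.4021, 0.0312]
ee_rot: [-1.228, 1.183, -1.176]
force: [0.4, -0.7, -0.0]
finger_gap: 0.0604
```

Request:
send_rows:
  fingers: [170, 170, 170, 170]
  slide:
    - [0, 0.003, 0]
    - [0, 0.006, 0]
    - [0, 0.008, 0]
    - [0, 0.008, 0]
  twist: [0, 0, 0, 0]

```text
time_s: 26.7
tool_pos: [0.5055, -0.4041, 0.0262]
ee_rot: [-1.227, 1.18, -1.182]
force: [0.0, -0.0, -1.3]
finger_gap: 0.0604
```

```bash
python3 -W ignore - <<'E'
from crate import *
go(.504,-.4045,.021,-88)
p,d=crates(); cv2.imwrite("pics/b4.png",cv2.resize(p[150:300,300:500,::-1],None,fx=4,fy=4))
E
```

```text
at [ 0.5055 -0.4041  0.0262] yaw -87.8 slide [ 0.0003  0.0052 -0.0015] twist 0.2 q7 [ 0.69  0.76 -0.09  1.67  0.1   0.71 -0.98] F [ 0.  -0.  -1.3] gap 0.0604 t 26.7
side crate 902 [[378.0, -339.0], [384.0, -479.0], [553.0, -472.0], [547.0, -331.0]]
```

View pics/b4.png

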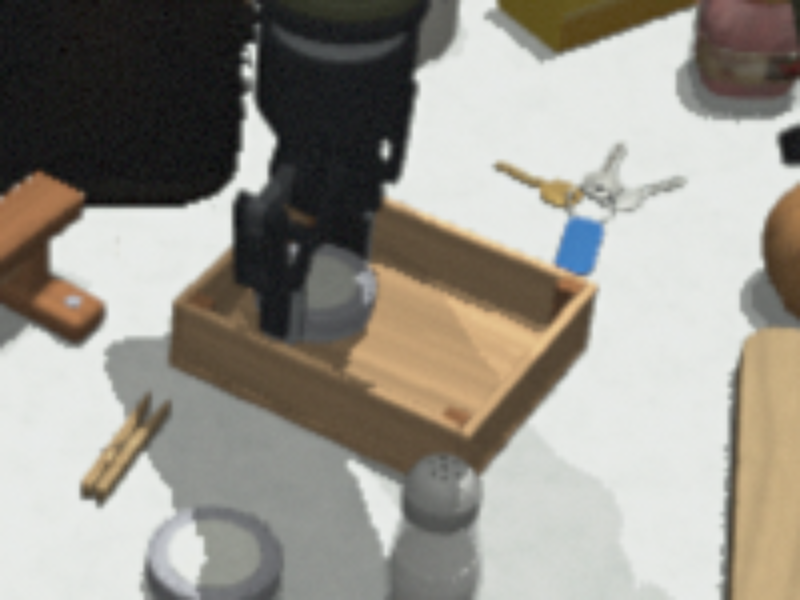

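B is inside the far half of the crate at (330,290), the fingers are clear of both walls, and there is no contact force. Setting it down.

Request:
send_rows:
  fingers: [170, 170, 170, 170]
  slide:
    - [0, 0.0015, 0]
    - [0, 0.003, 0]
    - [0, 0.0045, 0]
    - [0, 0.0045, 0]
  twist: [0, 0, 0, 0]

```text
time_s: 27.08
tool_pos: [0.5052, -0.404, 0.0209]
ee_rot: [-1.227, 1.181, -1.181]
force: [-1.1, 0.4, 0.0]
finger_gap: 0.0604
```

Request:
send_rows:
  fingers: [90, 70, 55, 45, 45]
  slide:
    - [0, 0, 0]
    - [0, 0, 0]
    - [0, 0, 0]
    - [0, 0, 0]
    - [0, 0, 0]
  twist: [0, 0, 0, 0, 0]

```text
time_s: 27.5
tool_pos: [0.5052, -0.4039, 0.0209]
ee_rot: [-1.227, 1.181, -1.181]
force: [0.7, 0.1, 0.5]
finger_gap: 0.0705
```

Request:
send_rows:
  fingers: [45, 45, 30, 30, 30]
  slide:
    - [0, -0.015, 0]
    - [0, -0.045, 0]
    - [0, -0.08, 0]
    - [-0.03, -0.11, -0.01]
    - [-0.065, -0.11, -0.025]
  twist: [0, 0, 0, 0, 0]

```text
time_s: 27.92
tool_pos: [0.4808, -0.3436, 0.1362]
ee_rot: [-1.224, 1.173, -1.193]
force: [2.0, 0.4, 0.1]
finger_gap: 0.0751
```

```bash
python3 -W ignore - <<'E'
from crate import *
go(.442,-.225,.052,-88)
p,w=crates(); cv2.imwrite("pics/b5.png",cv2.resize(p[150:300,300:500,::-1],None,fx=4,fy=4))
for m,s,c in comps(w,.018,.026,50,box=(.38,.59,-.3,-.15)):
    q=w[m]; print("side",c,s[4],q.mean(0).round(4),(q.max(0)-q.min(0)).round(3))
E
```

```text
at [ 0.4808 -0.3436  0.1362] yaw -88.0 slide [-0.1205  0.083  -0.0354] twist -0.0 q7 [ 0.64  0.55 -0.1   1.75  0.07  0.83 -1.03] F [2.  0.4 0.1] gap 0.0751 t 27.92
side crate 955 [[378.0, -337.0], [384.0, -481.0], [551.0, -475.0], [546.0, -331.0]]
side [353.44354839 288.03024194] 496 [ 0.4426 -0.2258  0.0196] [0.063 0.061 0.005]
```

View pics/b5.png

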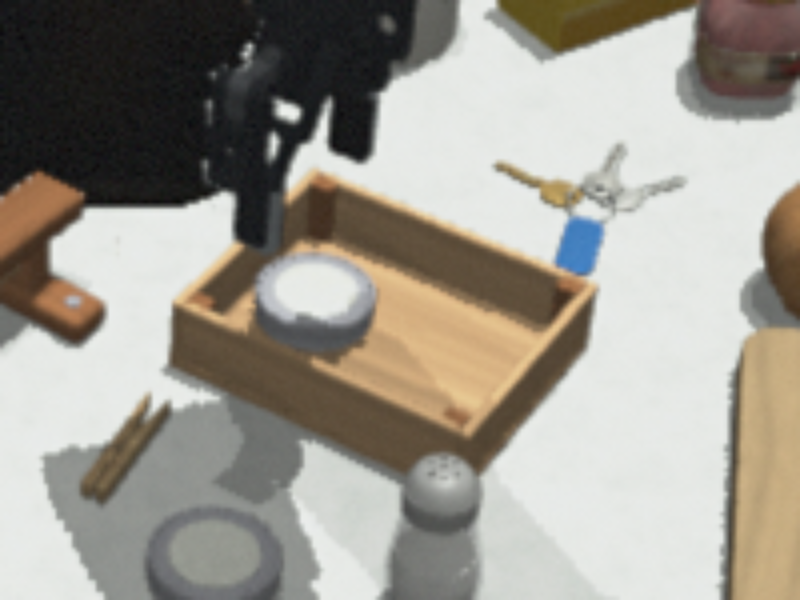

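B lies upright in the crate at (315,300), leaving its near half free. Next is tin D.

Request:
send_rows:
  fingers: [30, 30, 30, 30, 30]
  slide:
    - [-0.039, 0, -0.011]
    - [-0.078, 0, -0.022]
    - [-0.12, 0.005, -0.035]
    - [-0.12, 0.04, -0.035]
    - [-0.12, 0.08, -0.035]
  twist: [0, 0, 0, 0, 0]

```text
time_s: 28.38
tool_pos: [0.4395, -0.2192, 0.0527]
ee_rot: [-1.226, 1.173, -1.182]
force: [0.6, -1.7, -1.5]
finger_gap: 0.0757
```

Request:
send_rows:
  fingers: [30, 30]
  slide:
    - [0, 0, 0]
    - [0, 0, 0]
  twist: [0, 0]

```text
time_s: 28.55
tool_pos: [0.4368, -0.2207, 0.0497]
ee_rot: [-1.229, 1.185, -1.177]
force: [0.8, -0.6, 0.2]
finger_gap: 0.0753
```

```bash
python3 -W ignore - <<'E'
from crate import *
go(.4425,-.2255,.012,-88)
p,w=crates(); cv2.imwrite("pics/d1.png",cv2.resize(p[190:340,280:480,::-1],None,fx=4,fy=4))
q=[(c.round(0),w[m].mean(0).round(4)) for m,s,c in comps(w,.023,.031,100,box=(.38,.55,-.47,-.34))]; print(q)
E
```

```text
at [ 0.4368 -0.2207  0.0497] yaw -87.8 slide [0.0051 0.0377 0.0057] twist 0.2 q7 [ 0.48  0.57 -0.09  2.08  0.1   0.5  -1.21] F [ 0.8 -0.6  0.2] gap 0.0753 t 28.55
side crate 590 [[379.0, -337.0], [384.0, -479.0], [528.0, -474.0], [523.0, -332.0]]
[(array([388., 223.]), array([ 0.4881, -0.413 ,  0.0252])), (array([425., 250.]), array([ 0.3877, -0.3865,  0.0271]))]
```

View pics/d1.png

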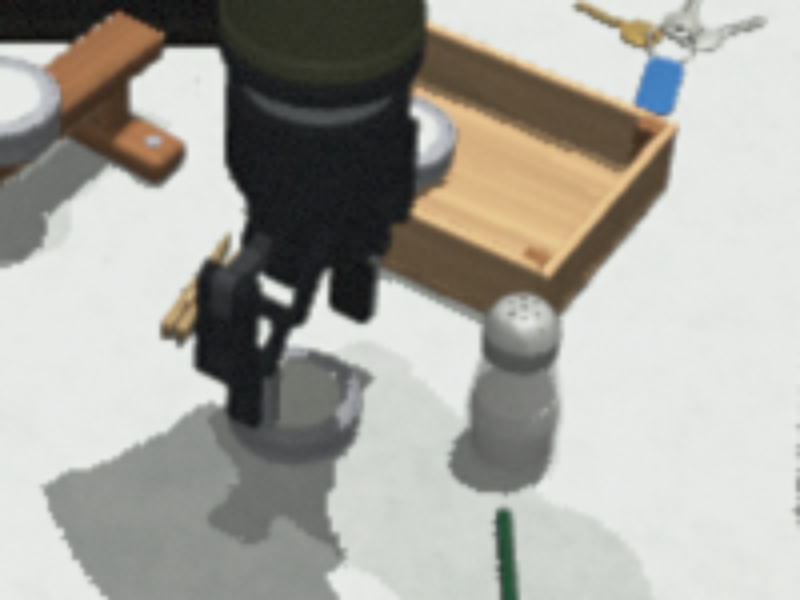

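Jaws over D at (305,405) need about 5 mm in each axis. Correcting, then descending.

Request:
send_rows:
  fingers: [30, 30, 30, 30, 30]
  slide:
    - [0.005, 0.0, 0.0055]
    - [0.005, 0.01, 0.0055]
    - [0.005, 0.025, 0.0055]
    - [0.005, 0.034, 0.0055]
    - [0.005, 0.0365, 0.0055]
  twist: [0, 0, 0, 0, 0]

```text
time_s: 29.02
tool_pos: [0.4437, -0.2264, 0.0138]
ee_rot: [-1.227, 1.182, -1.181]
force: [-0.2, 0.6, -0.5]
finger_gap: 0.0755
```

Request:
send_rows:
  fingers: [30, 60, 100, 130, 150]
  slide:
    - [0, 0, 0]
    - [0, 0, 0]
    - [0, 0, 0]
    - [0, 0, 0]
    - [0, 0, 0]
  twist: [0, 0, 0, 0, 0]

```text
time_s: 29.43
tool_pos: [0.4441, -0.2263, 0.0152]
ee_rot: [-1.227, 1.18, -1.182]
force: [-1.1, -0.3, 7.3]
finger_gap: 0.0605
```

Request:
send_rows:
  fingers: [150, 150]
  slide:
    - [0, 0, 0]
    - [0, 0, 0]
  twist: [0, 0]

```text
time_s: 29.6
tool_pos: [0.4441, -0.2263, 0.0152]
ee_rot: [-1.227, 1.18, -1.182]
force: [-1.4, 0.5, 6.6]
finger_gap: 0.0607
```

Request:
send_rows:
  fingers: [170, 170, 170, 170, 170]
  slide:
    - [0, -0.015, 0]
    - [0, -0.05, 0]
    - [0, -0.085, 0]
    - [0.025, -0.12, 0]
    - [0.06, -0.12, 0]
  twist: [0, 0, 0, 0, 0]

```text
time_s: 30.02
tool_pos: [0.4495, -0.2846, 0.1409]
ee_rot: [-1.226, 1.169, -1.183]
force: [1.3, -1.1, -0.4]
finger_gap: 0.0603
```

```bash
python3 -W ignore - <<'E'
from crate import *
go(.428,-.407,.14,-88)
p,w=crates(); cv2.imwrite("pics/d2.png",cv2.resize(p[150:300,280:480,::-1],None,fx=4,fy=4))
q=[(c.round(0),w[m].mean(0).round(4),(w[m].max(0)-w[m].min(0)).round(3)) for m,s,c in comps(w,.022,.031,100,box=(.38,.55,-.47,-.34))]; print(q)
E
```

```text
at [ 0.4495 -0.2846  0.1409] yaw -87.5 slide [ 0.1213  0.001  -0.0269] twist 0.5 q7 [ 0.6   0.47 -0.12  1.9   0.07  0.77 -1.08] F [ 1.3 -1.1 -0.4] gap 0.0603 t 30.02
side crate 771 [[380.0, -337.0], [383.0, -479.0], [551.0, -475.0], [547.0, -333.0]]
[(array([425., 250.]), array([ 0.387 , -0.3877,  0.0265]), array([0.032, 0.129, 0.009]))]
```

View pics/d2.png

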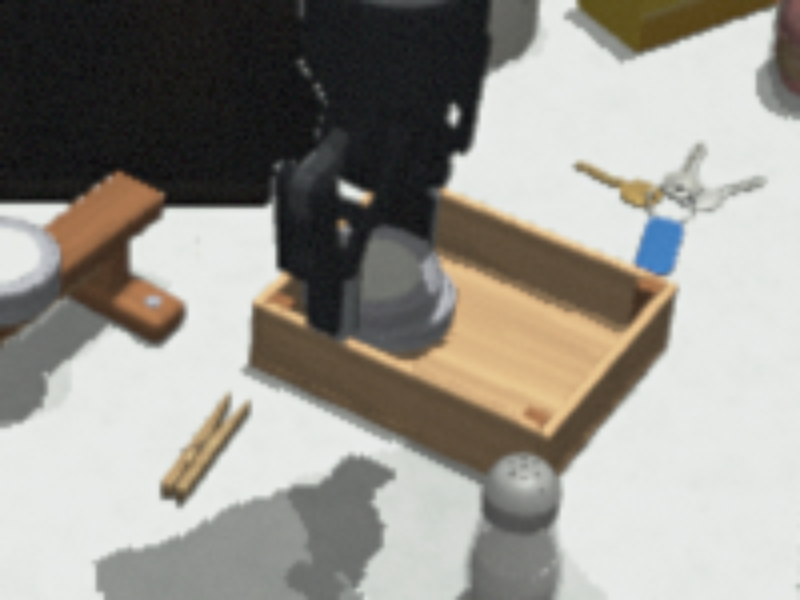

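Request:
send_rows:
  fingers: [170, 170, 170, 170, 170]
  slide:
    - [0.04, 0, -0.009]
    - [0.08, 0, -0.018]
    - [0.121, 0, -0.027]
    - [0.121, 0, -0.027]
    - [0.121, 0, -0.027]
  twist: [0, 0, 0, 0, 0]

```text
time_s: 30.48
tool_pos: [0.4217, -0.4109, 0.1338]
ee_rot: [-1.226, 1.186, -1.185]
force: [0.7, 0.6, -1.0]
finger_gap: 0.0603
```

```bash
python3 -W ignore - <<'E'
from crate import *
print("B",ray("side",378.7,221.5,.026))
go(.428,-.407,.021,-88)
p,w=crates(); cv2.imwrite("pics/d3.png",cv2.resize(p[150:300,280:480,::-1],None,fx=4,fy=4))
E
```

```text
B [ 0.50429952 -0.40394801  0.026     ]
at [ 0.4217 -0.4109  0.1338] yaw -88.1 slide [-0.0038  0.1128  0.0066] twist -0.1 q7 [ 0.8   0.56 -0.11  1.75  0.08  0.84 -0.88] F [ 0.7  0.6 -1. ] gap 0.0603 t 30.48
side crate 983 [[379.0, -338.0], [384.0, -480.0], [552.0, -474.0], [547.0, -332.0]]
```

View pics/d3.png

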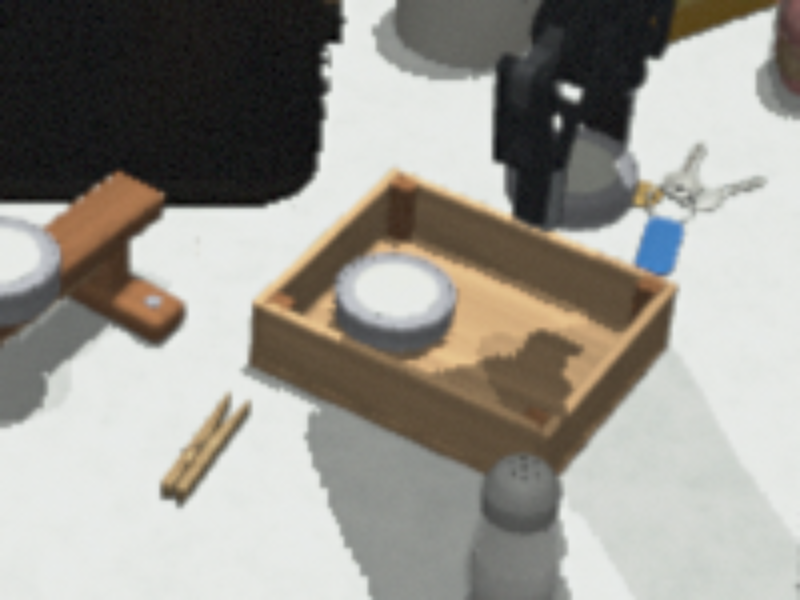

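B sits in the far half at (395,295), measured at (0.504, -0.404). The near half is free under D.

Request:
send_rows:
  fingers: [170, 170, 170, 170, 170]
  slide:
    - [-0.003, 0.0, 0.006]
    - [-0.003, 0.035, 0.006]
    - [-0.003, 0.07, 0.006]
    - [-0.003, 0.095, 0.006]
    - [-0.003, 0.1, 0.006]
  twist: [0, 0, 0, 0, 0]

```text
time_s: 30.95
tool_pos: [0.4291, -0.4006, 0.0305]
ee_rot: [-1.228, 1.184, -1.172]
force: [-0.4, 0.2, -0.2]
finger_gap: 0.0602
```

Request:
send_rows:
  fingers: [170, 170, 170]
  slide:
    - [0, 0, 0]
    - [0, 0.004, 0]
    - [0, 0.004, 0]
  twist: [0, 0, 0]

```text
time_s: 31.2
tool_pos: [0.4308, -0.4048, 0.0316]
ee_rot: [-1.227, 1.179, -1.182]
force: [-0.2, -0.5, -1.0]
finger_gap: 0.0605
```

```bash
python3 -W ignore - <<'E'
from crate import *
go(.428,-.407,.0215,-88)
p,w=crates(); cv2.imwrite("pics/d4.png",cv2.resize(p[150:300,280:480,::-1],None,fx=4,fy=4))
E
```

```text
at [ 0.4308 -0.4048  0.0316] yaw -87.8 slide [ 0.0021  0.0101 -0.0029] twist 0.2 q7 [ 0.77  0.69 -0.09  1.83  0.1   0.62 -0.91] F [-0.2 -0.5 -1. ] gap 0.0605 t 31.2
side crate 1056 [[379.0, -337.0], [383.0, -478.0], [552.0, -473.0], [548.0, -332.0]]
```

View pics/d4.png

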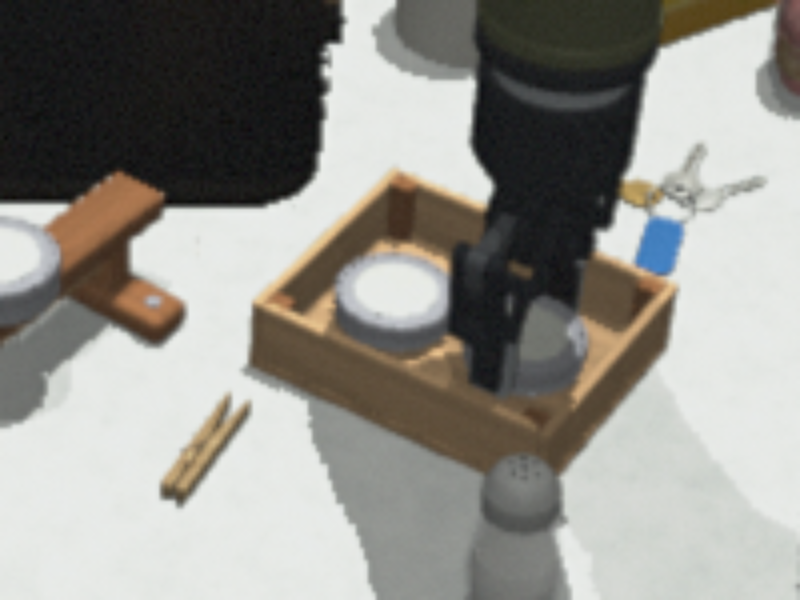

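D is lowered into the near half at (535,345), clear of B and the walls. Setting it down and releasing.

Request:
send_rows:
  fingers: [170, 170, 170, 170, 170]
  slide:
    - [0.001, 0.003, -0.002]
    - [0.001, 0.006, -0.002]
    - [0.001, 0.008, -0.002]
    - [0.001, 0.0095, -0.002]
    - [0.001, 0.0095, -0.002]
  twist: [0, 0, 0, 0, 0]

```text
time_s: 31.67
tool_pos: [0.4276, -0.406, 0.0213]
ee_rot: [-1.227, 1.181, -1.181]
force: [-0.6, 1.8, 4.3]
finger_gap: 0.0603
```

Request:
send_rows:
  fingers: [90, 70, 55, 45, 45]
  slide:
    - [0, 0, 0]
    - [0, 0, 0]
    - [0, 0, 0]
    - [0, 0, 0]
    - [0, 0, 0]
  twist: [0, 0, 0, 0, 0]

```text
time_s: 32.08
tool_pos: [0.4277, -0.4058, 0.0207]
ee_rot: [-1.227, 1.181, -1.181]
force: [-0.5, -0.4, 0.3]
finger_gap: 0.0706
```

Request:
send_rows:
  fingers: [45, 45, 45, 45, 45]
  slide:
    - [0, -0.015, 0]
    - [0, -0.045, 0]
    - [0, -0.085, 0]
    - [0, -0.125, 0]
    - [0, -0.165, 0]
  twist: [0, 0, 0, 0, 0]

```text
time_s: 32.5
tool_pos: [0.4273, -0.4055, 0.1875]
ee_rot: [-1.227, 1.182, -1.18]
force: [0.3, 0.3, -0.2]
finger_gap: 0.0705
```

Request:
send_rows:
  fingers: [45, 45, 45, 45, 45]
  slide:
    - [0.03, 0, -0.02]
    - [0.06, 0, -0.04]
    - [0.09, 0, -0.06]
    - [0.12, 0, -0.08]
    - [0.14, 0, -0.1]
  twist: [0, 0, 0, 0, 0]

```text
time_s: 32.92
tool_pos: [0.3314, -0.5523, 0.1858]
ee_rot: [-1.228, 1.182, -1.183]
force: [0.3, 0.3, 0.1]
finger_gap: 0.0701
```

```bash
python3 -W ignore - <<'E'
from crate import *
go(.428,-.407,.0215,-88)
p,w=crates(); cv2.imwrite("pics/e_side.png",p[:,:,::-1])
p=crate(); cv2.imwrite("pics/e_top.png",cv2.resize(p[120:400,150:480],None,fx=2.1,fy=2.1)[:,:,::-1])
for lo,hi,b in((.075,.09,(.58,.7,-.36,-.05)),(.018,.031,(.39,.55,-.47,-.34)),(.06,.1,(.3,.4,-.32,-.22))):
    for m,s,c in comps(w,lo,hi,40,box=b): q=w[m]; print(c.round(0),s[4],q.mean(0).round(4),(q.max(0)-q.min(0)).round(3))
E
```

```text
at [ 0.3314 -0.5523  0.1858] yaw -87.9 slide [-0.1419  0.1641  0.102 ] twist 0.1 q7 [ 1.05  0.58 -0.1   1.53  0.07  1.03 -0.6 ] F [0.3 0.3 0.1] gap 0.0701 t 32.92
side crate 999 [[379.0, -337.0], [384.0, -480.0], [552.0, -474.0], [547.0, -332.0]]
crate 978 [[380.0, -340.0], [385.0, -477.0], [551.0, -471.0], [546.0, -335.0]]
[279. 214.] 553 [ 0.6363 -0.2509  0.079 ] [0.062 0.064 0.008]
[238. 245.] 661 [ 0.6385 -0.1404  0.0791] [0.064 0.063 0.008]
[393. 212.] 342 [ 0.4981 -0.4497  0.0245] [0.151 0.104 0.013]
[378. 223.] 533 [ 0.5025 -0.4003  0.0246] [0.062 0.063 0.012]
[412. 238.] 578 [ 0.4255 -0.4023  0.0246] [0.062 0.065 0.012]
[405. 260.] 41 [ 0.4044 -0.3411  0.0244] [0.029 0.003 0.012]
[410. 274.] 364 [ 0.3539 -0.2634  0.0784] [0.034 0.032 0.03 ]
```

View pics/e_side.png

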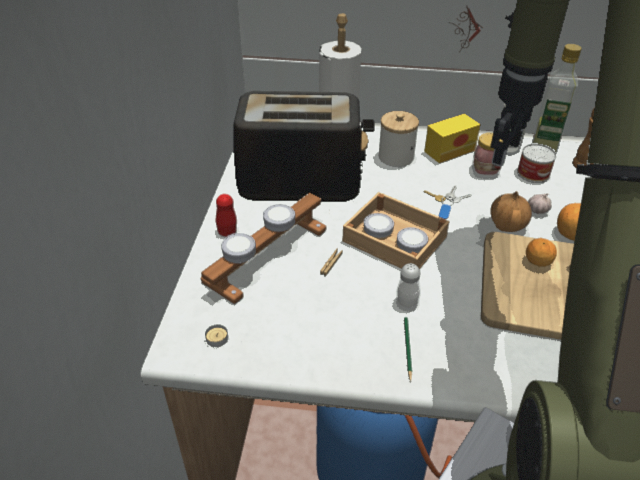

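View pics/e_top.png

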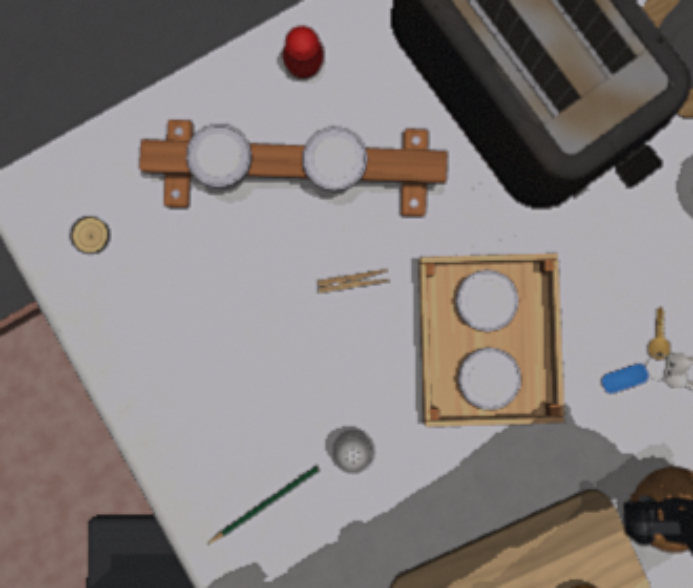

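Final views: two tins level on the rail (top crop 218,155 and 335,158), two side by side in the crate (487,300 and 489,378), and the shaker upright on the bare worktop (352,450). The peg, tea light and keys are where they were, the crate is unmoved, and the robot touches nothing. No fifth tin is in view.

```bash
python3 -c "
from rig import manip
print(manip.sign_off())"
```

```text
the job is handed in; nothing more can be done
None
```

I finished the job and handed it in at about 33 s. No verdict was reported.

- **Salt shaker:** I took it off the ledge first. It stands upright on the bare worktop near (0.357, -0.275).
- **Press test:** There were four tins; I saw no fifth. Two tilted 0.142 and 0.158 rad when pressed on the rim, so they rock. The other two stayed level within about 0.01 rad when pressed with about 17 and 22 N, which is firmer than the light press asked for.
- **Sorting:** The two steady tins stand on the rail, about 110 mm apart. Their tops measured about 0.079 m, as expected for a 20 mm tin on the 60 mm rail. The two rocking tins are side by side in the crate, upright, about 77 mm between centres.
- **Last checks:** The crate is where it started to within 1–2 mm. By eye, the peg, tea light and keys had not moved. The robot touched nothing at hand-in, and I saw no grip slip.
- **Small disagreements:** Side and top camera positions differed by up to about 4 mm. Tin D shifted about 3 mm during its press test, and I measured it again before gripping it.

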